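Lock the medicine tin away in the bolted drawer

ROBOT

A 6-joint arm with a two-finger parallel gripper is mounted at the origin on the work surface. World frame = base frame: x ahead of the robot, y to its left, z up, the work surface at z = 0. Lengths are in m, angles in rad, forces in N, time in s.
With the tool pointing down it reaches from about 0.3 to 0.875 m from the base axis. Payload 4.2 kg.
Tool frame: the origin (TCP) lies on the centre line of the jaws, within the pads' length; the fingertips stand 19 mm ahead of it and the grasp point (between the pads) is the TCP; z points along the fingers, y is the direction in which the jaws open and shut (so a half turn about z gives the same grasp; the last joint's range is limited). The gripper opens to 85 mm and grips with 20 to 120 N. Pads are 22 mm wide; open, the fingers measure 114 mm over their backs; the gripper's body (76 mm by 85 mm) begins 54 mm behind the grasp point. The pads swing forward as they close: fully open they stand 13 mm farther back than shut.
Start: joints at [-1.191, 0.32, 1.565, -0, 1.257, -0.02], TCP at [0.224, -0.53, 0.217] pointing down, gripper open.
Joint ranges: [-3.11, 3.11], [-0.84, 2.01], [0.21, 2.61], [-1.34, 4.49], [0.05, 2.63], [-2.56, 2.56]. Speed limits (rad/s): [2.57, 2.57, 3.14, 3.14, 3.14, 3.14].

INTERFACE

Orientations are given as a unit quaternion [x, y, z, w].
In Python, from workcell import arm, get_image, camera_info gives the robot as it stands.
- The arm moves only by the tool jog_arm, never from a script. Its argument "plan" is a list of rows, each a list of 7 numbers: the closure, from -1 (fully open) to 1 (shut), so that 0 is half open, then the shift along the tool's x, y, z each as a share of 0.3 m, from -1 to 1, then the turn, a rotation vector about the tool's x, y, z each as a share of 2 rad, from -1 to 1. A call has 1 to 10 rows; each row shifts and turns the commanded pose from where the row before left it, along the tool's axes as they then stand; what a row does not reach is not made up. A row lasts 1/8 s, in which the tool goes at most 62.5 mm and 10.7 degrees, less where a joint would pass 70% of its speed; a pose out of reach is approached as far as the arm can. A call with a number of a shift or a turn outside -1 to 1 is refused whole. A call with a gripper value outside its range is refused whole. The fingers move at their own pace and stop on an object; "newtons" is the grip in N (left out, the last holds). Time passes only in rows, so rows that do not move let the fingers close. It gives the time, the measured TCP pose, the force and the opening at its end, in the units of the state.
- arm.sense(): the state, without advancing time (a new reading comes with each control period).
- get_image(name): name is "scene" or "top" or "wrist"; returns the picture (384x512x3 uint8, blue, green, red); there is no depth.
- camera_info(name): a dict with "vfov" (degrees; the focal length in pixels is half the picture's height over the tangent of half this angle, whatever the lens; pixels are square), "cx", "cy" (the principal point, pixels), "rvec" (rotation vector, rad) and "tvec" (3), from world to camera coordinates, as OpenCV has them; the wrist camera has in their place "T_tool_cam" (4x4, takes a point from camera to tool coordinates, whose origin is the TCP and whose axes are the flange's). Camera axes: x right, y down, z forward; pixel columns grow to the right and rows downward; lengths in m; the calibration is good to about 2 mm. A picture is of the moment at which its call begins: read the wrist's pose just before it. camera_info takes no time and is no camera call.
- arm.hand_in(): hands the job in, once; it reports no verdict.
The state is a dict: "clock": time; "joint_positions": joint angles; "dq": joint speeds; "tau": joint torques, N m; "position": TCP position; "tool_rot": TCP orientation; "wrist_force": force on the tool from outside, world axes, zero at the start; "moment": the same for the moment, N m; "grip_width": finger opening in m.
Only numpy, scipy, OpenCV 4.12 (cv2) and the standard library are available. Lean on these libraries where they do the work, as an engineer would, in place of code of your own. Each camera call takes 0.05 s, during which the arm holds its last target.

TASK

Lock the steel tin away: take it out of the box rack and stand it upright in the empty left-hand lane of the open drawer, setting it down gently, not dropping it. Push the drawer fully home until its catch takes it, then lift the bolt on top of the unit over its bump, slide it through the eye on the drawer and let it drop fully shot. Leave the two cartons standing in the rack and the cups and the jar beside the unit where they are.

Things in the scene. Friction and masses are not known exactly. Their poses are not given: they have to be found in the camera images.
- tin_center (a point): Centre of the closed steel tin, a plain box 62 (its x) x 40 (its y) x 80 mm tall (its z, upright at the start), up to 0.3 kg. It stands in the rack, base 4 mm above the counter; its broad 62 mm faces (+-y) are only 4 mm from a carton or a rack plate, so no finger fits there; its narrow faces (+-x) are free above the rack's lip. The only metal box in the rack, and the lowest (top at 84 mm).
- rack: Fixed white metal box rack on the counter at the robot's right, origin under its centre, 80 (x) x 144 mm (y); 90 mm high plates at its +-y ends, 16 mm lips at its +-x sides. The tin and two cartons stand in it in a row along its y, at y = -44, 0, 44 mm, in any order. The counter between the rack and the drawer unit, 0.42 to 0.56 m ahead of the robot, is clear, at least 110 mm wide.
- carton_a_center (a point): Centre of the white carton with a grey band, 68 x 40 x 88 mm, top 92 mm above the counter, standing in the rack. To be left there.
- carton_b_center (a point): Centre of the brown carton with a white band, 64 x 40 x 94 mm, top 98 mm above the counter, standing in the rack. To be left there.
- lane (a point): Centre of the floor of the drawer's empty lane (moves with the drawer), 18 mm above the counter; x points into the unit, y left. Lane 70 mm (y) x 201 mm (x), walls 88 mm high, above the tin: it goes in with its 62 mm side across, held by its broad faces. Drawer panel's inner face at x = -100 mm; with the drawer D out, the lane is open above only up to x = D - 98 mm (the unit's front).
- drawer_face (a point): Middle of the outer face of the drawer's front panel (220 mm wide, 6 to 128 mm above the counter), 66 mm up, moving with it; x points into the unit, y left. A 28 mm wide knob stands out 24 mm here; the rest is flat. The steel eye for the bolt stands on a strap at the panel's top, 75 mm to the right and 56 mm behind this face, up to 186 mm above the counter.
- drawer (a joint): How far the drawer is out, m: 0 fully home, 0.14 to 0.16 at the start. It slides against some 2 N; at about 13 mm from home it meets a spring catch that takes 8 to 12 N to push past and then draws it home.
- bolt_handle (a point): Grip point on the bolt's upright flat handle: 12 mm thick (x), 32 mm wide (y), the point 14 mm below its top and 32 mm above the bar, 188 mm above the counter at the start. The bolt, 160 mm long, 0.25 kg, lies along the front of the unit's top (z = 130 mm); x points away from the robot, y left; it is shot to the right (-y). Guide staples 183 mm high stand 11 mm or more beside the handle.
- bolt (a joint): How far the bolt is shot to its right, m: near 0 (drawn back) at the start, 0.044 fully shot, at its end stop. A bump 9 mm high blocks its foot from 0.002 to 0.042 unless it is lifted. The bar passes the drawer's eye raised or lowered, but only if the drawer is home.
- bolt_lift (a joint): How far the bolt is lifted, m: 0 down, 0.018 at most; more than 0.009 clears the bump. Let go, it falls by its own weight; left standing on the bump it reads 0.009.
- cup_a: Steel medicine cup, 48 mm across, 46 mm high, on the counter right of the unit; origin under its centre. Leave it.
- cup_b: A second steel cup like it, further back. Leave it.
- amber_bottle: Amber glass jar with a white cap, 60 mm across, 115 mm high, behind the cups; origin under its centre. Leave it.

How it is judged:
On the way, in this order (a step that is already met when the one before it is completed fails the run):
1. the tin stands upright on the floor of the drawer's free lane, let go, with the drawer still open (y of tin_center in the frame of lane between -0.02 and 0.02 m and x of tin_center in the frame of lane between -0.1 and 0.1 m and z of tin_center in the frame of lane below 0.045 m and angle between tin_center's own z axis and vertical below 0.12 rad and contact force between the fingers and tin below 0.1 N and value of joint drawer above 0.05 m), for 0.2 s.
2. the drawer is home, with the bolt still drawn back (value of joint drawer below 0.003 m and value of joint bolt below 0.01 m), for 0.2 s.
3. the bolt is shot through the eye and down behind its bump (value of joint bolt above 0.039 m and value of joint bolt_lift below 0.003 m and value of joint drawer below 0.004 m), for 0.2 s.
At the end, for the whole second after the job is handed in: The tin stands upright (within 7 degrees) on the floor of the drawer's free lane, at rest; the drawer is home (within 4 mm); the bolt is shot at least 39 of its 44 mm and down (within 3 mm) behind its bump; both cartons still stand in the rack (all of step 3 and y of tin_center in the frame of lane between -0.02 and 0.02 m and x of tin_center in the frame of lane between -0.1 and 0.1 m and z of tin_center in the frame of lane below 0.045 m and angle between tin_center's own z axis and vertical below 0.12 rad and linear speed of tin below 0.02 m/s and angle between each of carton_a_center, carton_b_center's own z axis and vertical below 0.25 rad); the robot touches nothing.
It fails at once if the tin is dropped: it falls freely faster than 0.45 m/s (contact force between anything else and tin below 0.05 N and linear speed of tin above 0.45 m/s).
It fails at once if a carton is lifted or shoved out of its place (over 25 mm) (distance of any of carton_a_center, carton_b_center from where it was at the start of the episode above 0.025 m).
It fails at once if a cup or the jar beside the unit is moved by over 20 mm (distance of any of cup_a, cup_b, amber_bottle from where it was at the start of the episode above 0.02 m).
It also fails if it takes over 72 s, if anything falls off the work surface, if the arm or the gripper's body presses on something with over 40 N, if the wrist force passes 120 N, or if a joint passes its speed limit or range.

## Working session

There is one attempt and no reset: what is moved stays moved. The work goes in short steps, Python scripts to look and compute and a tool call to move; the robot and the scene stay as the last step left them, time stands still between calls to the robot, and variables do not carry over. Pictures are saved under pics/ and viewed, and the job is handed in when it is done.

Besides the shell and the picture viewer there is one more tool, called after "Emit:" as name([rows], argument=value, ...), one row to a line, values as JSON. jog_arm: Moves the arm, as the interface text tells. Shift numbers are shares of 0.3 m and turn numbers shares of 2 rad, none past 1 either way. Its arguments: {"type":"object","properties":{"plan":{"type":"array","items":{"type":"array","items":{"type":"number","minimum":-1,"maximum":1}}},"newtons":{"type":"number"}},"required":["plan"]}

```bash
ls; mkdir -p pics; python3 - <<'E'
from workcell import arm,get_image,camera_info
import cv2
for n in ["scene","top","wrist"]:
    cv2.imwrite(f"pics/{n}0.png",get_image(n)); print(n,camera_info(n))
print(arm.sense())
E
```

```text
pics
scene {'vfov': 46.667134731410414, 'cx': 257.8669489628663, 'cy': 186.69671329189754, 'rvec': array([ 1.97234353,  1.70344258, -0.57836824]), 'tvec': array([-0.01497533, -0.43625246,  1.51543663])}
top {'vfov': 48.21263526570304, 'cx': 256.4037514656184, 'cy': 184.44426121329556, 'rvec': array([ 2.15428301, -2.11226148,  0.17123682]), 'tvec': array([-0.08205999,  0.6270457 ,  1.18300821])}
wrist {'vfov': 68.07660384256675, 'cx': 254.9070641145654, 'cy': 188.06391112312173, 'T_tool_cam': array([[-5.80684088e-04, -9.47622739e-01, -3.19391308e-01,
         8.04250743e-02],
       [ 9.99999749e-01, -4.20274791e-04, -5.71155160e-04,
        -1.49048638e-03],
       [ 4.07007502e-04, -3.19391559e-01,  9.47622745e-01,
        -1.56849082e-01],
       [ 0.00000000e+00,  0.00000000e+00,  0.00000000e+00,
         1.00000000e+00]])}
{'clock': 0.15, 'joint_positions': array([-1.19101632e+00,  3.20178342e-01,  1.56538581e+00,  9.37719014e-06,
        1.25738983e+00, -1.99603603e-02]), 'dq': array([-0.00108677, -0.00170099, -0.00420419, -0.00072563, -0.00165589,
       -0.00262894]), 'tau': array([ 2.42866299e-04, -4.15841961e+01, -2.34345299e+01,  5.32742797e-05,
        6.01156731e-03,  2.32417119e-05]), 'position': array([ 0.22366636, -0.52931685,  0.21606133]), 'tool_rot': array([ 9.80092420e-01,  1.98540637e-01, -1.17410937e-04, -6.70473649e-04]), 'wrist_force': array([-0.45400747, -0.03914387,  0.37916097]), 'moment': array([ 0.00335291, -0.0212093 ,  0.04237673]), 'grip_width': 0.08536998998165721}
```

View pics/scene0.png

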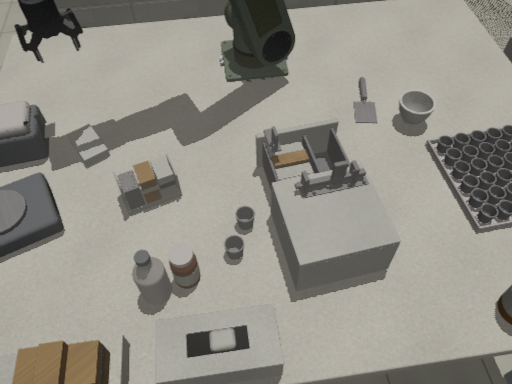

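View pics/top0.png

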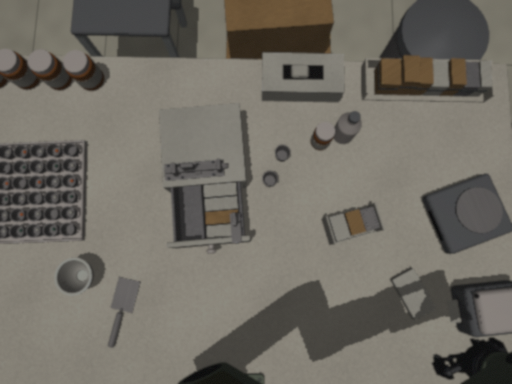

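View pics/wrist0.png

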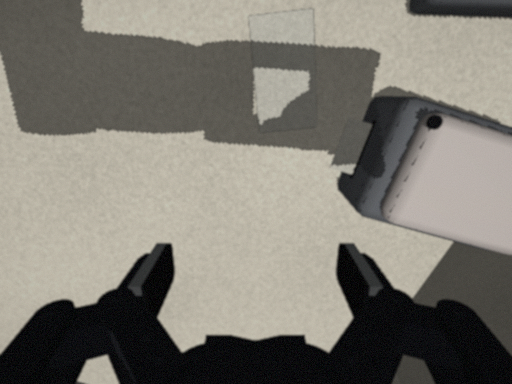

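```bash
python3 - <<'E'
import cv2
t=cv2.imread("pics/top0.png"); s=cv2.imread("pics/scene0.png")
cv2.imwrite("pics/t_rack.png",cv2.resize(t[190:255,310:395],None,fx=8,fy=8,interpolation=cv2.INTER_CUBIC))
cv2.imwrite("pics/t_unit.png",cv2.resize(t[95:260,150:260],None,fx=3.6,fy=3.6,interpolation=cv2.INTER_CUBIC))
cv2.imwrite("pics/s_unit.png",cv2.resize(s[110:300,230:400],None,fx=3,fy=3,interpolation=cv2.INTER_CUBIC))
cv2.imwrite("pics/s_rack.png",cv2.resize(s[145:220,105:190],None,fx=8,fy=8,interpolation=cv2.INTER_CUBIC))
E
```

```text
(no output)
```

View pics/t_rack.png

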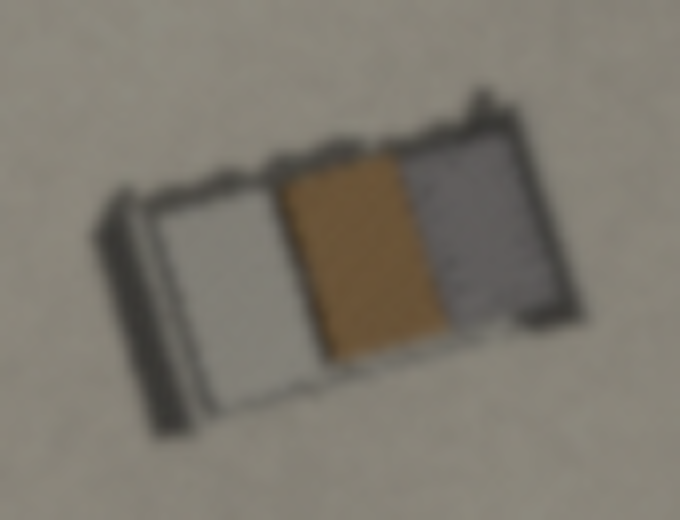

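View pics/t_unit.png

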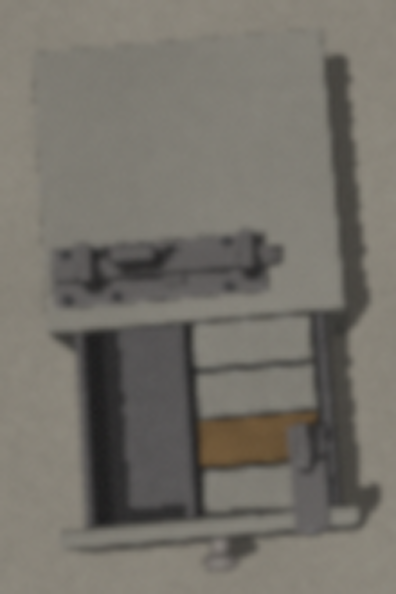

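View pics/s_unit.png

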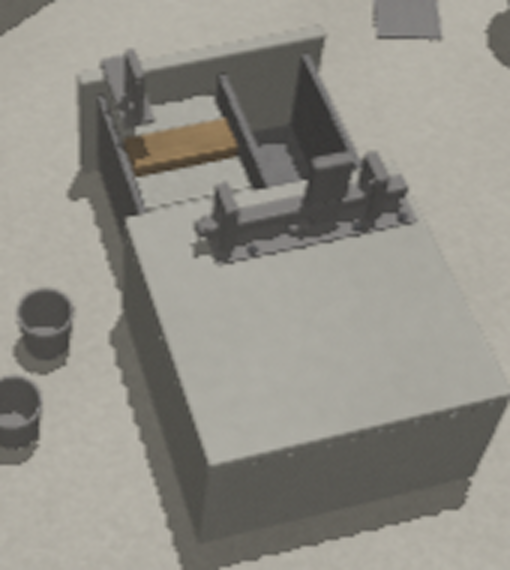

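View pics/s_rack.png

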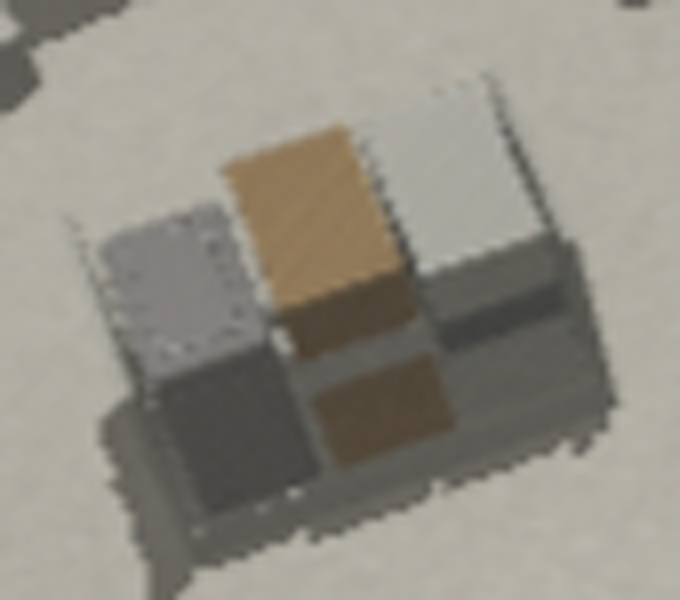

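```bash
cat > h.py <<'E'
import numpy as np, cv2
from scipy.spatial.transform import Rotation as R
from workcell import arm,get_image,camera_info
def cam(n,st=None):
    c=camera_info(n); f=192/np.tan(np.radians(c['vfov'])/2)
    K=np.array([[f,0,c['cx']],[0,f,c['cy']],[0,0,1]])
    if n!='wrist':
        Rm=cv2.Rodrigues(c['rvec'])[0]; t=c['tvec']
    else:
        T=np.eye(4);T[:3,:3]=R.from_quat(st['tool_rot']).as_matrix();T[:3,3]=st['position']
        M=np.linalg.inv(T@c['T_tool_cam']);Rm=M[:3,:3];t=M[:3,3]
    return K,Rm,t
def ray(C,px,z):
    K,Rm,t=C; d=Rm.T@np.linalg.inv(K)@np.array([px[0],px[1],1.]); o=-Rm.T@t
    return o+d*(z-o[2])/d[2]
def proj(C,P):
    K,Rm,t=C; p=K@(Rm@np.asarray(P)+t); return p[:2]/p[2]
def Rz(a): return R.from_euler('z',a).as_matrix()
def pose(st): return st['position'],R.from_quat(st['tool_rot']).as_matrix()
def rel(st,p,yaw):
    """deltas, tool frame, in shares; target: pointing down with tool y (jaw) along world angle yaw (mod pi)"""
    P,Rm=pose(st); best=None
    for k in (0,np.pi):
        y=np.array([np.cos(yaw+k),np.sin(yaw+k),0]);z=np.array([0,0,-1.]);x=np.cross(y,z)
        Rt=np.stack([x,y,z],1); rv=R.from_matrix(Rm.T@Rt).as_rotvec()
        if best is None or np.linalg.norm(rv)<np.linalg.norm(best[1]): best=(Rt,rv)
    d=Rm.T@(np.asarray(p)-P)
    print('shift shares',np.round(d/0.3,4),'turn shares',np.round(best[1]/2,4))
E
python3 - <<'E'
from h import *
C=cam('top')
print('cam',-C[1].T@C[2])
px=lambda x,y,s,o:(o[0]+(x+.5)/s-.5,o[1]+(y+.5)/s-.5)
tin=[(410,160),(512,135),(562,302),(450,328)]
Q=np.array([ray(C,px(*p,8,(310,190)),.084) for p in tin]);print(Q,Q.mean(0))
for a,b in [(0,1),(1,2),(2,3),(3,0)]:
    d=Q[b]-Q[a];print(np.linalg.norm(d),np.degrees(np.arctan2(d[1],d[0])))
u=lambda x,y,z:ray(C,px(x,y,3.6,(150,95)),z)
print('panel top L,R front edge',u(63,549,.128),u(365,522,.128))
print('unit top',[u(*p,.13) for p in [(37,50),(322,30),(343,305),(50,332)]])
print('knob',u(218,568,.066))
print('handle',u(135,262,.2))
S=cam('scene')
v=lambda x,y,z:ray(S,px(x,y,3,(230,110)),z)
print('unit top scene',[v(*p,.13) for p in [(508,397),(210,463),(128,220)]])
print('panel top outer? scene',v(79,80,.128),v(322,33,.128))
w=lambda x,y,z:ray(S,px(x,y,8,(105,145)),z)
Q=np.array([w(*p,.084) for p in [(105,245),(215,200),(268,345),(155,382)]]);print(Q,Q.mean(0))
E
```

```text
cam [ 0.42609916 -0.07733402  1.26960133]
[[ 0.55822464 -0.36066998  0.084     ]
 [ 0.56763003 -0.3961935   0.084     ]
 [ 0.51016455 -0.41194885  0.084     ]
 [ 0.50048712 -0.3732501   0.084     ]] [ 0.53412659 -0.38551561  0.084     ]
0.036747540876221944 -75.17035079831697
0.05958617699142941 -164.66793854411603
0.03989041791576356 104.04005873478064
0.059092135539792236 12.291762302790547
panel top L,R front edge [0.44386309 0.16162819 0.128     ] [ 0.46785354 -0.05892528  0.128     ]
unit top [array([0.82389626, 0.20186046, 0.13      ]), array([ 0.84417764, -0.01745622,  0.13      ]), array([ 0.62881594, -0.03892314,  0.13      ]), array([0.60406461, 0.17961699, 0.13      ])]
knob [0.43273844 0.05444938 0.066     ]
handle [0.64437715 0.10649621 0.2       ]
unit top scene [array([0.82531161, 0.1989264 , 0.13      ]), array([ 0.84466025, -0.01766006,  0.13      ]), array([ 0.63134543, -0.03948633,  0.13      ])]
panel top outer? scene [ 0.47748161 -0.05624746  0.128     ] [0.45482142 0.15921366 0.128     ]
[[ 0.51459668 -0.41124156  0.084     ]
 [ 0.50149232 -0.37760427  0.084     ]
 [ 0.56174135 -0.3599776   0.084     ]
 [ 0.57073087 -0.39376352  0.084     ]] [ 0.53714031 -0.38564674  0.084     ]
```

```bash
python3 - <<'E'
from h import *
rel(arm.sense(),[.536,-.3855,.25],np.radians(14))
E
```

```text
shift shares [ 1.1456 -0.0366 -0.113 ] turn shares [-6.000e-04 -5.000e-04 -7.077e-01]
```

Emit:
jog_arm([
  [-1,0.07,0,-0.06,0,0,0],
  [-1,0.155,0,-0.053,0,0,0],
  [-1,0.155,0,0,0,0,0],
  [-1,0.155,-0.0183,0,0,0,0],
  [-1,0.155,-0.0183,0,0,0,0],
  [-1,0.155,0,0,0,0,0],
  [-1,0.155,0,0,0,0,0],
  [-1,0.146,0,0,0,0,0],
])

```text
clock: 1.15
position: [0.5375, -0.3848, 0.2502]
tool_rot: [0.98, 0.199, -0.0, -0.0]
wrist_force: [0.4, -0.7, -0.1]
grip_width: 0.0856
```

Emit:
jog_arm([
  [-1,0,0,0,0,0,-0.08],
  [-1,0,0,0,0,0,-0.08],
  [-1,0,0,0,0,0,-0.08],
  [-1,0,0,0,0,0,-0.08],
  [-1,0,0,0,0,0,-0.08],
  [-1,0,0,0,0,0,-0.08],
  [-1,0,0,0,0,0,-0.08],
  [-1,0,0,0,0,0,-0.08],
  [-1,0,0,0,0,0,-0.068],
  [-1,0,0,0,0,0,0],
])

```text
clock: 2.4
position: [0.5361, -0.3856, 0.2502]
tool_rot: [0.616, 0.788, -0.0, -0.0]
wrist_force: [-0.7, 0.2, 1.1]
grip_width: 0.0856
```

```bash
python3 - <<'E'
from h import *
s=arm.sense();cv2.imwrite('pics/w1.png',get_image('wrist'));s=arm.sense()
rel(s,[.536,-.3855,.25],np.radians(14));print(s['position'],s['joint_positions'])
np.save('s1.npy',np.r_[s['position'],s['tool_rot']])
E
```

```text
shift shares [ 0.0006 -0.0003  0.0009] turn shares [-0.0002 -0.0002 -0.0008]
[ 0.53613418 -0.38564415  0.25026631] [-6.40971355e-01  4.41835034e-01  1.29089596e+00 -1.59313221e-05
  1.40949126e+00 -8.83655024e-01]
```

View pics/w1.png

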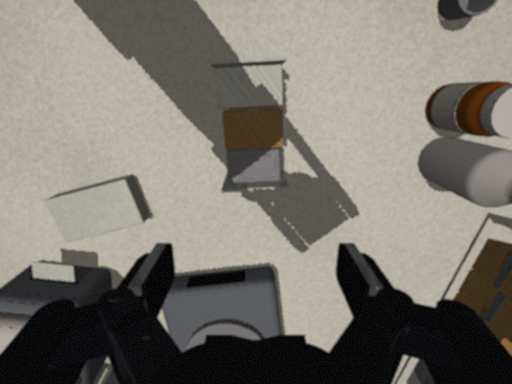

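```bash
python3 - <<'E'
from h import *
a=np.load('s1.npy');C=cam('wrist',dict(position=a[:3],tool_rot=a[3:]))
print('tcp px',proj(C,a[:3]),'tin top pred',proj(C,[.536,-.3855,.084]))
im=cv2.imread('pics/w1.png');cv2.imwrite('pics/w1z.png',cv2.resize(im[50:200,200:300],None,fx=4,fy=4,interpolation=cv2.INTER_CUBIC))
E
```

```text
tcp px [258.05473374 235.02127784] tin top pred [256.68601042 167.50970714]
```

View pics/w1z.png

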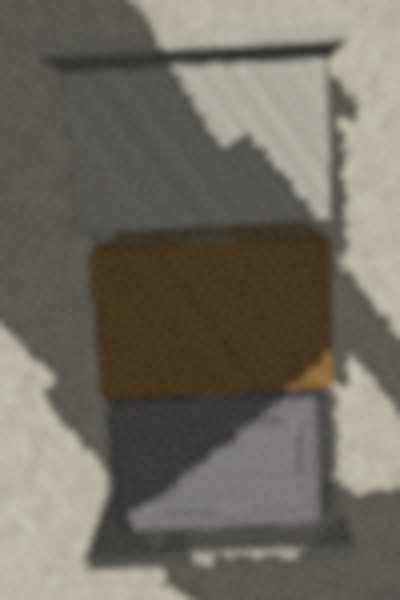

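```bash
python3 - <<'E'
from h import *
a=np.load('s1.npy');C=cam('wrist',dict(position=a[:3],tool_rot=a[3:]))
q=lambda x,y,z:ray(C,(200+(x+.5)/4-.5,50+(y+.5)/4-.5),z)
Q=np.array([q(*p,.084) for p in [(110,530),(322,523),(321,392),(110,398)]]);print(Q,Q.mean(0))
d=Q[1]-Q[0];print(np.linalg.norm(d),np.degrees(np.arctan2(d[1],d[0])),np.linalg.norm(Q[1]-Q[2]))
P=np.array([q(*p,.098) for p in [(92,245),(328,238),(330,386),(105,396)]]);print(P,P.mean(0));d=P[2]-P[3];print(np.degrees(np.arctan2(d[1],d[0])))
R_=[q(*p,.09) for p in [(52,62),(338,45)]];d=R_[1]-R_[0];print(d,np.degrees(np.arctan2(d[1],d[0])))
E
```

```text
[[ 0.50615743 -0.41134396  0.084     ]
 [ 0.56683774 -0.39408672  0.084     ]
 [ 0.55609691 -0.35639196  0.084     ]
 [ 0.49785155 -0.37257554  0.084     ]] [ 0.53173591 -0.38359954  0.084     ]
0.06308654509644551 15.87554446276659 0.03919515767013768
[[ 0.48547927 -0.33112085  0.098     ]
 [ 0.54522732 -0.31453222  0.098     ]
 [ 0.55624333 -0.35200066  0.098     ]
 [ 0.49712844 -0.36945257  0.098     ]] [ 0.52101959 -0.34177657  0.098     ]
16.44766869094276
[0.07026426 0.02146862 0.        ] 16.990068810339043
```

```bash
python3 - <<'E'
from h import *
rel(arm.sense(),[.534,-.385,.064],np.radians(16))
E
```

```text
shift shares [ 0.0035 -0.0061  0.6209] turn shares [-0.0002 -0.0002 -0.0183]
```

Emit:
jog_arm([
  [-1,0.0035,-0.006,0,0,0,-0.018],
  [-1,0,0,0.1,0,0,0],
  [-1,0,0,0.1,0,0,0],
  [-1,0,0,0.1,0,0,0],
  [-1,0,0,0.1,0,0,0],
  [-1,0,0,0.06,0,0,0],
  [-1,0,0,0,0,0,0],
])

```text
clock: 3.32
position: [0.5336, -0.3847, 0.1114]
tool_rot: [0.601, 0.799, -0.0, -0.001]
wrist_force: [0.2, -0.2, 0.5]
grip_width: 0.0858
```

```bash
python3 - <<'E'
from h import *
cv2.imwrite('pics/w2.png',get_image('wrist'));s=arm.sense();print(s['position'],s['wrist_force'])
C=cam('wrist',s);print([proj(C,[.534+dx*np.cos(.28),-.385+dx*np.sin(.28),.084]) for dx in(-.031,.031)])
E
```

```text
[ 0.53437969 -0.38527284  0.11279565] [ 0.74138912 -0.83785792  0.6994943 ]
[array([213.65771374, 215.40624569]), array([300.74312409, 215.47700144])]
```

View pics/w2.png

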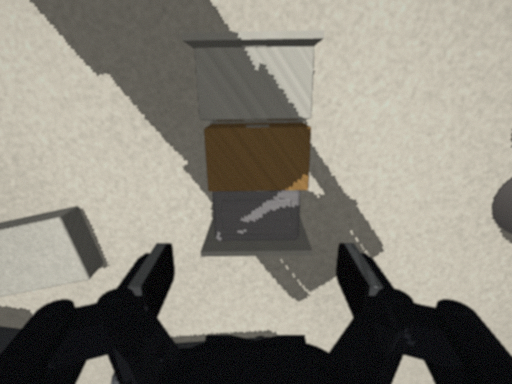

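Emit:
jog_arm([
  [-1,0,0,0.08,0,0,0],
  [-1,0,0,0.08,0,0,0],
  [-1,0,0,0,0,0,0],
  [1,0,0,0,0,0,0],
  [1,0,0,0,0,0,0],
  [1,0,0,0,0,0,0],
  [1,0,0,0,0,0,0],
  [1,0,0,0,0,0,0],
  [1,0,0,0,0,0,0],
], newtons=40)

```text
clock: 4.5
position: [0.5294, -0.3909, 0.078]
tool_rot: [0.6, 0.8, -0.006, 0.002]
wrist_force: [-29.1, -1.8, 57.4]
grip_width: -0.0001
```

```bash
python3 - <<'E'
from h import *
s=arm.sense();print(s['wrist_force'],s['moment'],s['position'])
cv2.imwrite('pics/w3.png',get_image('wrist'));cv2.imwrite('pics/sc3.png',get_image('scene'));cv2.imwrite('pics/t3.png',get_image('top'))
a=cv2.imread('pics/t3.png')[170:270,290:410];b=cv2.imread('pics/sc3.png')[120:220,80:200]
cv2.imwrite('pics/c3.png',np.hstack([cv2.resize(a,None,fx=3.3,fy=3.3,interpolation=cv2.INTER_CUBIC),cv2.resize(b,None,fx=3.3,fy=3.3,interpolation=cv2.INTER_CUBIC)]))
E
```

```text
[-29.10242868  -1.80362758  57.35201769] [-0.30604804  5.29334781 -0.00832356] [ 0.52940439 -0.39087524  0.07804568]
```

View pics/w3.png

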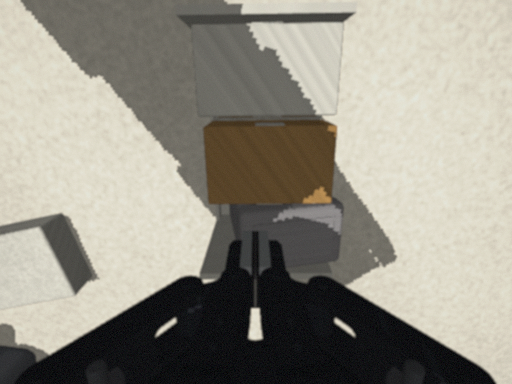

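View pics/c3.png

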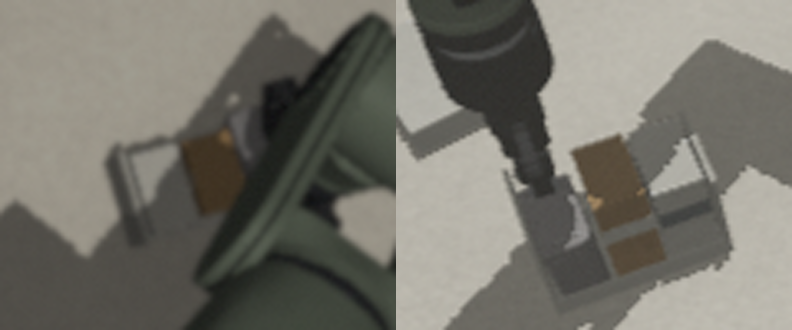

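```bash
python3 - <<'E'
from h import *
s=arm.sense();C=cam('wrist',s);P,Rm=pose(s)
for z in (-.02,0,.01,.019): print(z,proj(C,P+Rm@[0,0,z]))
a=cv2.imread('pics/w3.png')[180:300,180:360];a=cv2.convertScaleAbs(a,alpha=1.8,beta=20)
cv2.imwrite('pics/w3z.png',cv2.resize(a,None,fx=4.4,fy=4.4,interpolation=cv2.INTER_CUBIC))
b=cv2.imread('pics/sc3.png')[145:225,100:190];b=cv2.convertScaleAbs(b,alpha=1.5,beta=10)
cv2.imwrite('pics/sc3z.png',cv2.resize(b,None,fx=7,fy=7,interpolation=cv2.INTER_CUBIC))
E
```

```text
-0.02 [258.29858638 252.426839  ]
0 [257.96459488 235.13592625]
0.01 [257.82331765 227.82193129]
0.019 [257.70802234 221.85303364]
```

View pics/w3z.png

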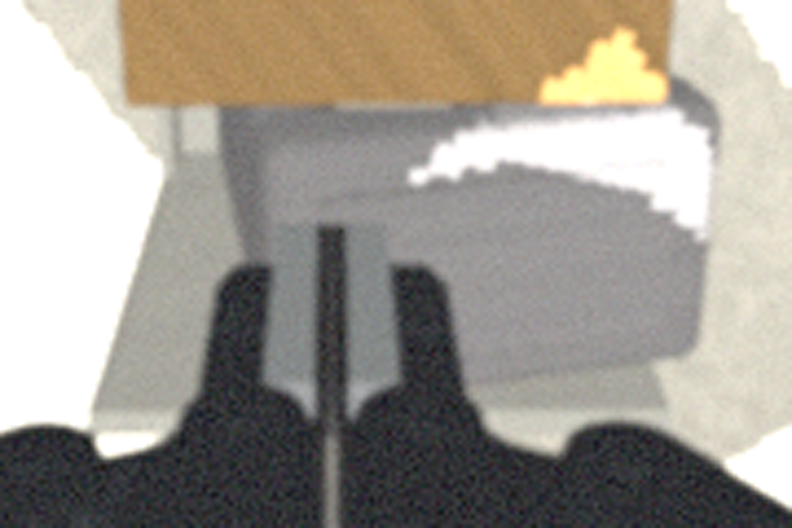

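View pics/sc3z.png

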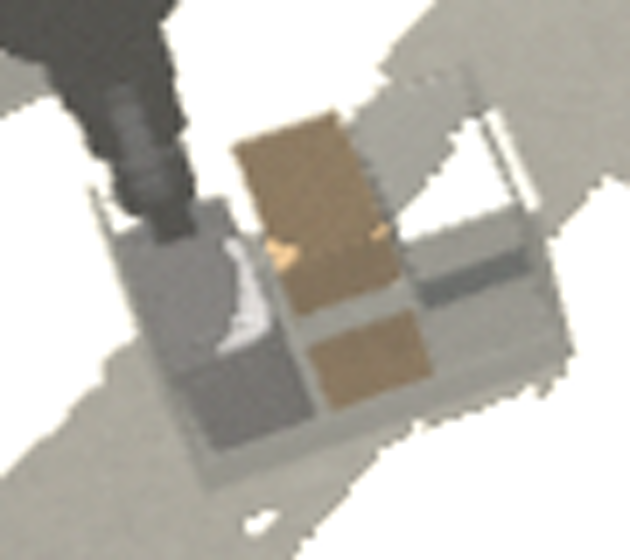

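```bash
python3 - <<'E'
from h import *
s=arm.sense();C=cam('wrist',s);P,Rm=pose(s)
for x in (-.011,0,.011):
  for z in (-.05,-.03,-.015,0,.019): print(x,z,np.round(proj(C,P+Rm@[x,0,z])),np.round(proj(C,P+Rm@[x,.0425,z])))
E
```

```text
-0.011 -0.05 [259. 308.] [351. 308.]
-0.011 -0.03 [258. 281.] [339. 281.]
-0.011 -0.015 [258. 264.] [332. 264.]
-0.011 0 [258. 251.] [326. 251.]
-0.011 0.019 [258. 236.] [319. 236.]
0 -0.05 [259. 288.] [354. 288.]
0 -0.03 [258. 263.] [341. 263.]
0 -0.015 [258. 248.] [333. 248.]
0 0 [258. 235.] [327. 235.]
0 0.019 [258. 222.] [320. 222.]
0.011 -0.05 [259. 267.] [356. 267.]
0.011 -0.03 [259. 244.] [343. 244.]
0.011 -0.015 [258. 230.] [335. 230.]
0.011 0 [258. 219.] [328. 219.]
0.011 0.019 [258. 207.] [321. 207.]
```

Emit:
jog_arm([
  [1,0,0,-0.03,0,0,0],
  [1,0,0,-0.02,0,0,0],
  [1,0,0,-0.02,0,0,0],
  [1,0,0,-0.03,0,0,0],
  [1,0,0,-0.05,0,0,0],
  [1,0,0,-0.1,0,0,0],
  [-1,0,0,-0.1,0,0,0],
  [-1,0,0,0,0,0,0],
  [-1,0,0,0,0,0,0],
])

```text
clock: 5.78
position: [0.5339, -0.3848, 0.169]
tool_rot: [0.601, 0.799, -0.0, -0.001]
wrist_force: [-0.9, 0.8, -0.1]
grip_width: 0.0545
```

```bash
python3 - <<'E'
from h import *
cv2.imwrite('pics/w4.png',get_image('wrist'));s=arm.sense();cv2.imwrite('pics/sc4.png',get_image('scene'))
np.save('s4.npy',np.r_[s['position'],s['tool_rot']]);print(s['position'],s['wrist_force'],s['grip_width'])
a=cv2.imread('pics/w4.png')[:260,160:360];a=cv2.convertScaleAbs(a,alpha=1.5,beta=20)
b=cv2.imread('pics/sc4.png')[145:225,100:190];b=cv2.convertScaleAbs(b,alpha=1.5,beta=10)
cv2.imwrite('pics/sc4z.png',np.hstack([cv2.resize(a,(400,520)),cv2.resize(b,(400,520*400//585+0),interpolation=cv2.INTER_CUBIC)] if 0 else [cv2.resize(a,(400,520)),np.pad(cv2.resize(b,(400,356),interpolation=cv2.INTER_CUBIC),((0,164),(0,0),(0,0)))]))
E
```

```text
[ 0.53365779 -0.38467339  0.16843201] [ 0.13390252 -0.65531214 -0.25096053] 0.06174197915306689
```

View pics/sc4z.png

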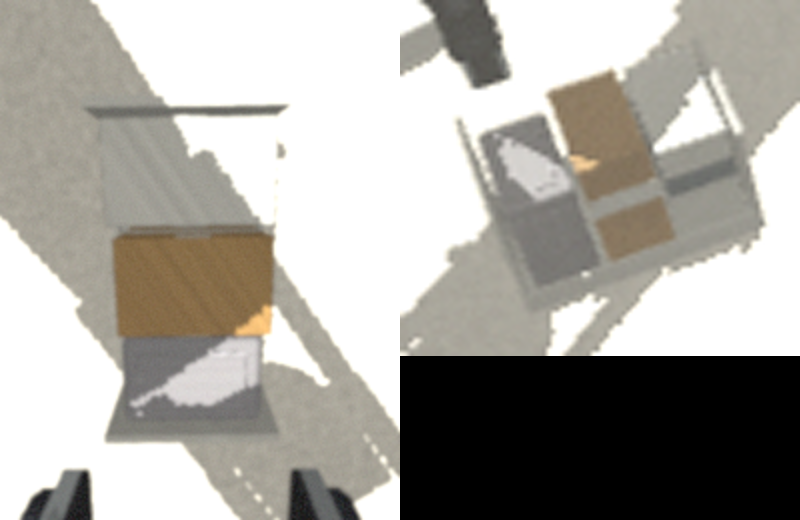

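```bash
python3 - <<'E'
from h import *
s=arm.sense();C=cam('wrist',s);P,Rm=pose(s)
for x in (.038,.0425):
  for z in (-.054,-.088): print(x,z,np.round(proj(C,P+Rm@[x,0,z])),np.round(proj(C,P+Rm@[x,.04,z])))
rel(s,[.534,-.385,.045],np.radians(16))
E
```

```text
0.038 -0.054 [260. 214.] [361. 214.]
0.038 -0.088 [261. 263.] [404. 263.]
0.0425 -0.054 [260. 203.] [363. 203.]
0.0425 -0.088 [261. 249.] [407. 249.]
shift shares [-0.0024  0.0017  0.4106] turn shares [-0.0008 -0.0011  0.0009]
```

View pics/w4.png

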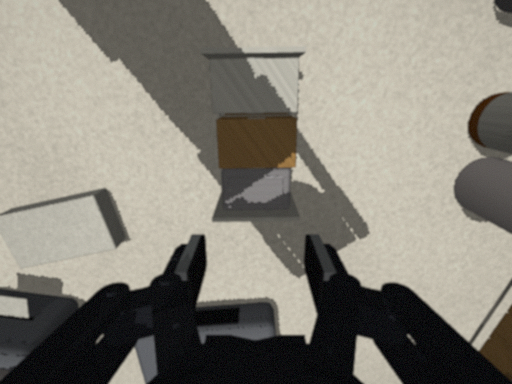

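Emit:
jog_arm([
  [-1,0,0,0,0,0,0],
  [-1,-0.002,0.002,0.1,0,0,0],
  [-1,0,0,0.1,0,0,0],
  [-1,0,0,0.1,0,0,0],
  [-1,0,0,0.05,0,0,0],
  [-1,0,0,0.05,0,0,0],
  [-1,0,0,0.02,0,0,0],
  [-1,0,0,0.02,0,0,0],
  [-1,0,0,0,0,0,0],
])

```text
clock: 7.0
position: [0.5351, -0.3856, 0.0377]
tool_rot: [0.601, 0.799, -0.0, 0.0]
wrist_force: [1.0, -0.2, -0.5]
grip_width: 0.0855
```

```bash
python3 - <<'E'
from h import *
cv2.imwrite('pics/w5.png',get_image('wrist'));s=arm.sense();print(s['position'],s['wrist_force'],s['grip_width'])
E
```

```text
[ 0.53520215 -0.38574139  0.03804823] [-0.33393066 -0.40140407  0.12166583] 0.0856303493380926
```

View pics/w5.png

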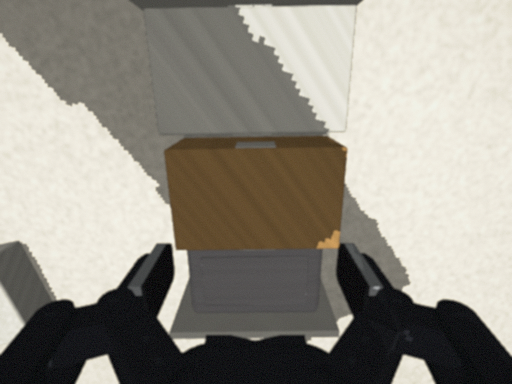

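Emit:
jog_arm([
  [-1,0,0,0.02,0,0,0],
  [-1,0,0,0.015,0,0,0],
  [-1,0,0,0,0,0,0],
  [0.1,0,0,0,0,0,0],
  [0.1,0,0,0,0,0,0],
  [0.5,0,0,0,0,0,0],
  [1,0,0,0,0,0,0],
  [1,0,0,0,0,0,0],
], newtons=50)

```text
clock: 8.05
position: [0.5351, -0.3858, 0.0274]
tool_rot: [0.601, 0.799, -0.0, 0.0]
wrist_force: [-0.4, -0.4, 3.0]
grip_width: 0.0613
```

```bash
python3 - <<'E'
from h import *
C=cam('top');print(ray(C,(270,179),.046),ray(C,(283,153),.046))
rel(arm.sense(),[.48,-.165,.17],np.radians(16))
E
```

```text
[ 0.64623091 -0.10871502  0.046     ] [ 0.72424243 -0.14560147  0.046     ]
shift shares [ 0.7577  0.0277 -0.4757] turn shares [0.0002 0.0003 0.0009]
```

Emit:
jog_arm([
  [1,0,0,-0.03,0,0,0],
  [1,0,0,-0.08,0,0,0],
  [1,0,0,-0.12,0,0,0],
  [1,0,0,-0.12,0,0,0],
  [1,0,0,-0.1,0,0,0],
  [1,0,0,0,0,0,0],
])

```text
clock: 8.8
position: [0.5361, -0.3863, 0.1647]
tool_rot: [0.601, 0.799, 0.0, 0.003]
wrist_force: [-0.2, 0.0, -1.7]
grip_width: 0.0619
```

```bash
python3 - <<'E'
from h import *
cv2.imwrite('pics/w6.png',get_image('wrist'));cv2.imwrite('pics/sc6.png',get_image('scene'));s=arm.sense();print(s['position'],s['wrist_force'],s['grip_width'])
rel(s,[.48,-.165,.17],np.radians(16))
E
```

```text
[ 0.53432578 -0.38501392  0.16096309] [-0.47368909 -0.0892701  -2.61014207] 0.061165494981530594
shift shares [ 0.7549  0.0294 -0.029 ] turn shares [-0.0006 -0.0008  0.0009]
```

View pics/w6.png

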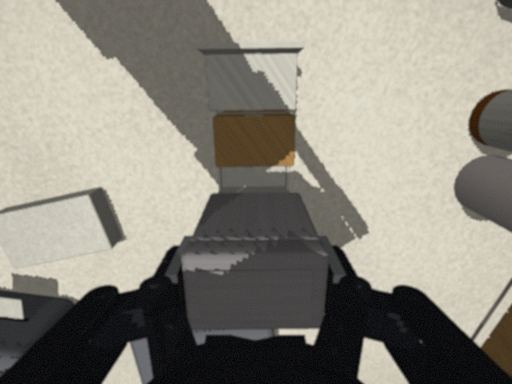

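View pics/sc6.png

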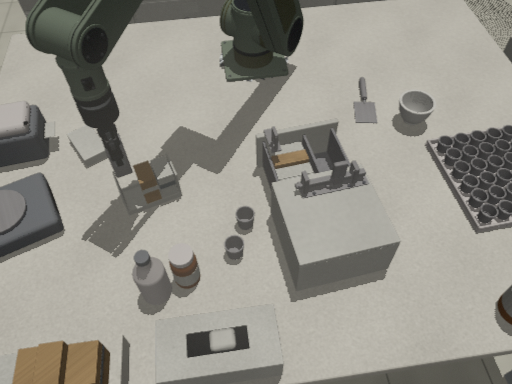

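Emit:
jog_arm([
  [1,0.05,0,0,0,0,0],
  [1,0.1,0,0,0,0,0],
  [1,0.12,0.01,0,0,0,0],
  [1,0.12,0.01,0,0,0,0],
  [1,0.12,0.009,0,0,0,0],
  [1,0.12,0,0,0,0,0],
  [1,0.08,0,0.05,0,0,0],
  [1,0.045,0,0.12,0,0,0],
  [1,0,0,0.12,0,0,0],
  [1,0,0,0.08,0,0,0],
])

```text
clock: 10.15
position: [0.4781, -0.1638, 0.0486]
tool_rot: [0.601, 0.799, -0.001, -0.002]
wrist_force: [-0.5, 0.4, -2.6]
grip_width: 0.0615
```

```bash
python3 - <<'E'
from h import *
s=arm.sense();print(s['position'],s['wrist_force'],s['grip_width'])
E
```

```text
[ 0.47809981 -0.16378397  0.04864518] [-0.4614978   0.37347537 -2.55644628] 0.061482268380968985
```

Emit:
jog_arm([
  [1,0,0,0.04,0,0,0],
  [1,0,0,0.03,0,0,0],
  [1,0,0,0.01,0,0,0],
  [1,0,0,0.007,0,0,0],
  [1,0,0,0.007,0,0,0],
  [1,0,0,0,0,0,0],
])

```text
clock: 10.9
position: [0.481, -0.1658, 0.0234]
tool_rot: [0.601, 0.799, 0.0, 0.001]
wrist_force: [0.1, -0.4, -0.6]
grip_width: 0.0614
```

Near zero weight: the tin is on the counter. Release, rise, turn 90°.

Emit:
jog_arm([
  [0.2,0,0,0,0,0,0],
  [-1,0,0,0,0,0,0],
  [-1,0,0,0,0,0,0],
  [-1,0,0,0,0,0,0],
  [-1,0,0,-0.1,0,0,0],
  [-1,0,0,-0.15,0,0,0],
  [-1,0,0,-0.1,0,0,0],
  [-1,0,0,-0.15,0,0,0],
  [-1,0,0,0,0,0,0.08],
  [-1,0,0,0,0,0,0.08],
])

```text
clock: 12.15
position: [0.4807, -0.1656, 0.1736]
tool_rot: [0.723, 0.691, 0.0, 0.001]
wrist_force: [-0.2, -0.6, -0.3]
grip_width: 0.0855
```

```bash
python3 - <<'E'
from h import *
rel(arm.sense(),[.4805,-.165,.17],np.radians(-74))
E
```

```text
shift shares [ 0.0019 -0.0007  0.0121] turn shares [ 8.000e-04 -2.000e-04  6.236e-01]
```

Emit:
jog_arm([
  [-1,0,0,0,0,0,0.08],
  [-1,0,0,0,0,0,0.08],
  [-1,0,0,0,0,0,0.08],
  [-1,0,0,0,0,0,0.08],
  [-1,0,0,0,0,0,0.08],
  [-1,0,0,0,0,0,0.08],
  [-1,0,0,0,0,0,0.08],
  [-1,0,0,0,0,0,0.063],
  [-1,0,0,0,0,0,0],
])

```text
clock: 13.28
position: [0.4804, -0.1655, 0.1728]
tool_rot: [0.99, 0.143, -0.0, -0.0]
wrist_force: [0.1, 0.5, 0.4]
grip_width: 0.0856
```

```bash
python3 - <<'E'
from h import *
cv2.imwrite('pics/w7.png',get_image('wrist'));s=arm.sense();print(s['position'],s['joint_positions'],s['wrist_force'])
np.save('s7.npy',np.r_[s['position'],s['tool_rot']])
rel(s,[.4805,-.165,.17],np.radians(-74))
E
```

```text
[ 0.48042202 -0.16551415  0.17284309] [-3.54360177e-01  2.48940497e-01  1.78297962e+00 -9.63430469e-05
  1.10977534e+00  9.28543547e-01] [ 0.66585276 -0.48222954 -1.0247079 ]
shift shares [ 0.0007 -0.0016  0.0095] turn shares [0.     0.0001 0.0043]
```

View pics/w7.png

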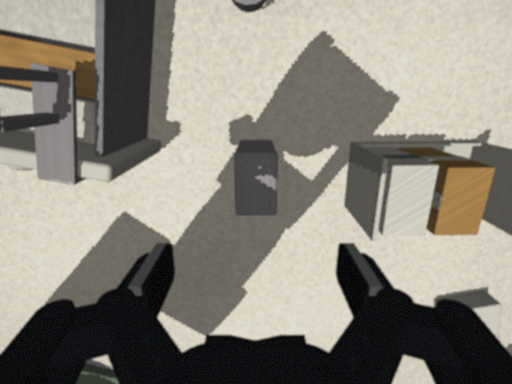

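```bash
python3 - <<'E'
from h import *
s=arm.sense();C=cam('wrist',s)
Q=np.array([ray(C,p,.08) for p in[(234,152),(277,152),(277,214),(236,214)]]);print(Q.mean(0),np.linalg.norm(Q[1]-Q[0]),np.linalg.norm(Q[2]-Q[1]))
rel(s,Q.mean(0)[:2].tolist()+[.035],np.radians(-74.5))
E
```

```text
[ 0.48022336 -0.16514825  0.08      ] 0.038226387736386015 0.06003073737634575
shift shares [-2.000e-04 -1.400e-03  4.595e-01] turn shares [0.     0.0001 0.0087]
```

Emit:
jog_arm([
  [-1,0,-0.001,0.1,0,0,0.004],
  [-1,0,0,0.1,0,0,0],
  [-1,0,0,0.1,0,0,0],
  [-1,0,0,0.1,0,0,0],
  [-1,0,0,0.06,0,0,0],
  [-1,0,0,0,0,0,0],
  [0.3,0,0,0,0,0,0],
  [0.5,0,0,0,0,0,0],
  [1,0,0,0,0,0,0],
  [1,0,0,0,0,0,0],
], newtons=50)

```text
clock: 14.58
position: [0.4812, -0.1656, 0.036]
tool_rot: [0.99, 0.139, 0.001, 0.001]
wrist_force: [-0.4, -0.6, 6.3]
grip_width: 0.0395
```

Emit:
jog_arm([
  [1,0,0,0,0,0,0],
  [1,0,0,0,0,0,0],
])

```text
clock: 14.82
position: [0.4812, -0.1656, 0.036]
tool_rot: [0.99, 0.139, 0.001, 0.001]
wrist_force: [-0.8, 0.5, 6.5]
grip_width: 0.0396
```

Emit:
jog_arm([
  [1,0,0,-0.05,0,0,0],
  [1,0,0,-0.12,0,0,0],
  [1,0,0,-0.15,0,0,0],
  [1,0,0,-0.15,0,0,0],
  [1,0,0,-0.15,0,0,0],
  [1,0,0,-0.15,0,0,0],
  [1,0,0,-0.1,0,0,0],
  [1,0,0,0,0,0,0],
])

```text
clock: 15.82
position: [0.4811, -0.1654, 0.2983]
tool_rot: [0.99, 0.138, 0.002, 0.001]
wrist_force: [0.8, -0.0, -2.9]
grip_width: 0.0392
```

Emit:
jog_arm([
  [1,0,0,0,0,0,-0.07],
  [1,0,0,0,0,0,-0.08],
  [1,0,0,0,0,0,-0.08],
  [1,0,0,0,0,0,-0.08],
  [1,0,0,0,0,0,-0.08],
  [1,0,0,0,0,0,-0.08],
  [1,0,0,0,0,0,-0.08],
  [1,0,0,0,0,0,-0.08],
  [1,0,0,0,0,0,-0.07],
  [1,0,0,0,0,0,0],
])

```text
clock: 17.08
position: [0.4794, -0.1648, 0.294]
tool_rot: [0.669, 0.743, -0.001, -0.002]
wrist_force: [-0.3, -0.9, -2.9]
grip_width: 0.0392
```

```bash
python3 - <<'E'
from h import *
s=arm.sense();print(s['position'],s['joint_positions'],s['wrist_force'],s['grip_width'])
rel(s,[.50,.0,.29],np.radians(6))
E
```

```text
[ 0.47942085 -0.16483964  0.2940275 ] [-3.53853624e-01  1.72560328e-01  1.57069524e+00 -7.83809687e-07
  1.40214403e+00 -4.59216806e-01] [-0.2601759  -0.86599304 -2.86784905] 0.03918468735776323
shift shares [0.5392 0.126  0.0139] turn shares [-0.0017 -0.0008  0.0003]
```

Emit:
jog_arm([
  [1,0.06,0.02,0,0,0,0],
  [1,0.1,0.03,0,0,0,0],
  [1,0.12,0.03,0,0,0,0],
  [1,0.12,0.03,0,0,0,0],
  [1,0.1,0.015,0,0,0,0],
  [1,0.04,0,0,0,0,0],
  [1,0,0,0,0,0,0],
])

```text
clock: 17.95
position: [0.5001, 0.0006, 0.2957]
tool_rot: [0.668, 0.744, -0.0, -0.0]
wrist_force: [-0.3, -0.5, -2.9]
grip_width: 0.0392
```

```bash
python3 - <<'E'
from h import *
cv2.imwrite('pics/w8.png',get_image('wrist'));s=arm.sense();print(s['position'])
np.save('s8.npy',np.r_[s['position'],s['tool_rot']])
cv2.imwrite('pics/w8b.png',cv2.convertScaleAbs(cv2.resize(cv2.imread('pics/w8.png'),None,fx=1.56,fy=1.56,interpolation=cv2.INTER_CUBIC),alpha=1.5,beta=20))
E
```

```text
[ 5.00182075e-01 -2.13416924e-04  2.95734769e-01]
```

View pics/w8b.png

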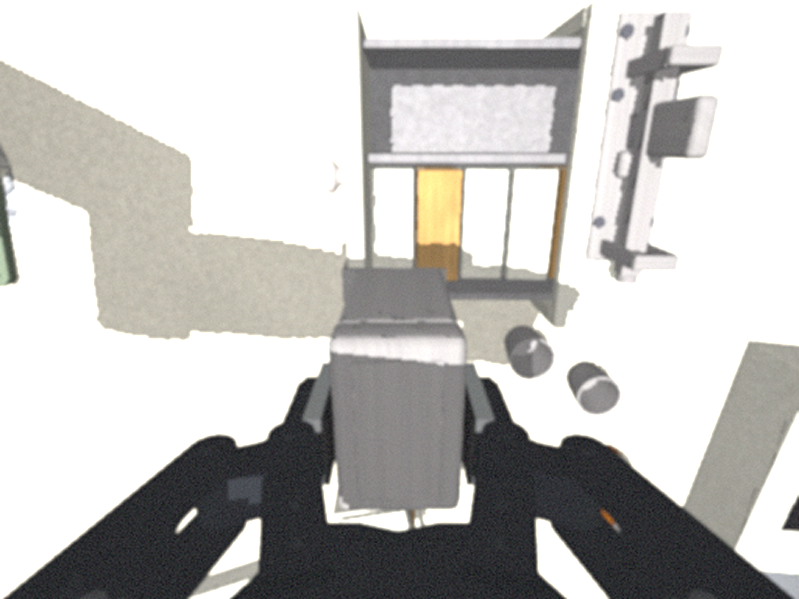

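```bash
python3 - <<'E'
from h import *
a=cv2.imread('pics/w8.png')
cv2.imwrite('pics/w8z.png',cv2.resize(a[0:200,210:470],None,fx=3,fy=3,interpolation=cv2.INTER_CUBIC))
E
```

```text
(no output)
```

View pics/w8z.png

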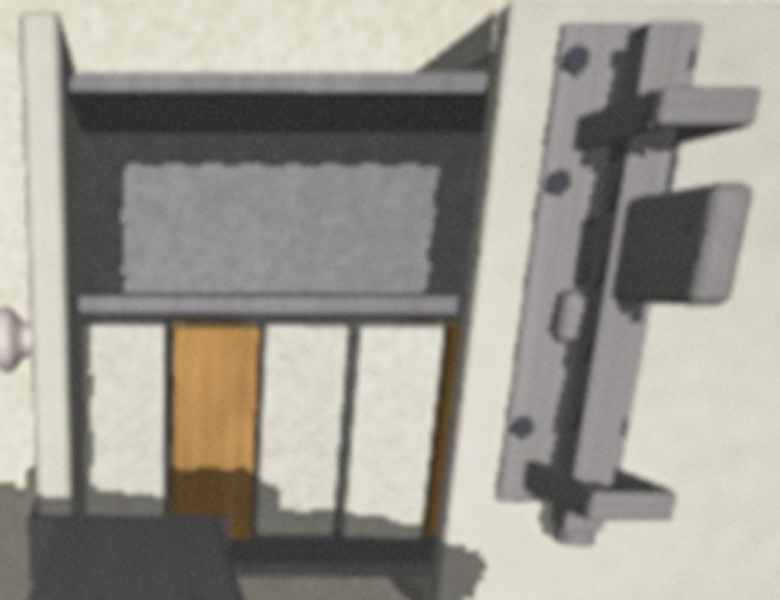

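```bash
python3 - <<'E'
from h import *
a=np.load('s8.npy');C=cam('wrist',dict(position=a[:3],tool_rot=a[3:]))
q=lambda x,y,z:ray(C,(210+(x+.5)/3-.5,(y+.5)/3-.5),z)
ang=lambda d:np.degrees(np.arctan2(d[1],d[0]))
pt={'Lwall in':[(75,94),(485,92)],'Lwall out':[(70,76),(487,74)],'div L':[(80,297),(458,297)],'div R':[(82,313),(457,312)]}
for k,v in pt.items():
    A,B=[q(*p,.106) for p in v];print(k,A,B,ang(B-A))
A,B=q(22,15,.128),q(38,500,.128);print('panel face top',A,B,ang(A-B)-90)
A,B=q(55,15,.128),q(72,500,.128);print('panel inner top',A,B,ang(A-B)-90)
A,B=q(505,10,.13),q(440,590,.13);print('unit front',A,B,ang(A-B)-90)
print('handle top corners',[q(*p,.202) for p in[(720,187),(748,187),(730,300),(700,300)]])
print('staples',[q(*p,.183) for p in[(660,95),(758,92),(595,515),(672,515)]],)
E
```

```text
Lwall in [0.46045002 0.1425176  0.106     ] [0.6076281  0.15886622 0.106     ] 6.338460290965955
Lwall out [0.45818077 0.14806388 0.106     ] [0.60698466 0.16457463 0.106     ] 6.331437942294115
div L [0.46824413 0.07291997 0.106     ] [0.61391342 0.08850495 0.106     ] 6.106776475535038
div R [0.46952955 0.06706982 0.106     ] [0.61478739 0.08299049 0.106     ] 6.254810352300486
panel face top [0.4429603  0.15994535 0.128     ] [ 0.45973343 -0.0038205   0.128     ] 5.84792144087119
panel inner top [0.45378921 0.16109955 0.128     ] [ 0.47297177 -0.00239957  0.128     ] 6.691644565889476
unit front [0.60031536 0.17763309 0.13      ] [ 0.62355995 -0.02323224  0.13      ] 6.601034245101573
handle top corners [array([0.64321571, 0.12201298, 0.202     ]), array([0.65071132, 0.12281367, 0.202     ]), array([0.65540952, 0.09406602, 0.202     ]), array([0.6470545 , 0.09317209, 0.202     ])]
staples [array([0.63044011, 0.14630104, 0.183     ]), array([0.6575508 , 0.14994734, 0.183     ]), array([0.64612848, 0.02514457, 0.183     ]), array([0.67112161, 0.02782788, 0.183     ])]
```

```bash
python3 - <<'E'
from h import *
rel(arm.sense(),[.5326,.1153,.20],np.radians(6.3))
E
```

```text
shift shares [0.3715 0.1487 0.3188] turn shares [-0.0002  0.0003 -0.0014]
```

Emit:
jog_arm([
  [1,0.06,0.03,0,0,0,-0.0014],
  [1,0.1,0.04,0,0,0,0],
  [1,0.12,0.04,0,0,0,0],
  [1,0.0915,0.0387,0,0,0,0],
  [1,0,0,0.06,0,0,0],
  [1,0,0,0.1,0,0,0],
  [1,0,0,0.1,0,0,0],
  [1,0,0,0.0588,0,0,0],
  [1,0,0,0,0,0,0],
])

```text
clock: 19.12
position: [0.532, 0.1154, 0.1988]
tool_rot: [0.668, 0.745, -0.001, -0.001]
wrist_force: [0.4, -0.1, -1.6]
grip_width: 0.0393
```

```bash
python3 - <<'E'
from h import *
cv2.imwrite('pics/w9.png',get_image('wrist'));s=arm.sense();print(s['position'],s['wrist_force'])
np.save('s9.npy',np.r_[s['position'],s['tool_rot']])
cv2.imwrite('pics/t9.png',get_image('top'))
rel(s,[.5326,.1153,.054],np.radians(6.3))
cv2.imwrite('pics/w9b.png',cv2.convertScaleAbs(cv2.resize(cv2.imread('pics/w9.png'),None,fx=1.56,fy=1.56,interpolation=cv2.INTER_CUBIC),alpha=1.3,beta=20))
E
```

```text
[0.53286627 0.11554299 0.20004889] [-0.10897179 -0.33297114 -1.99475923]
shift shares [-0.0007 -0.0007  0.4868] turn shares [-0.0003  0.     -0.0004]
```

View pics/w9b.png

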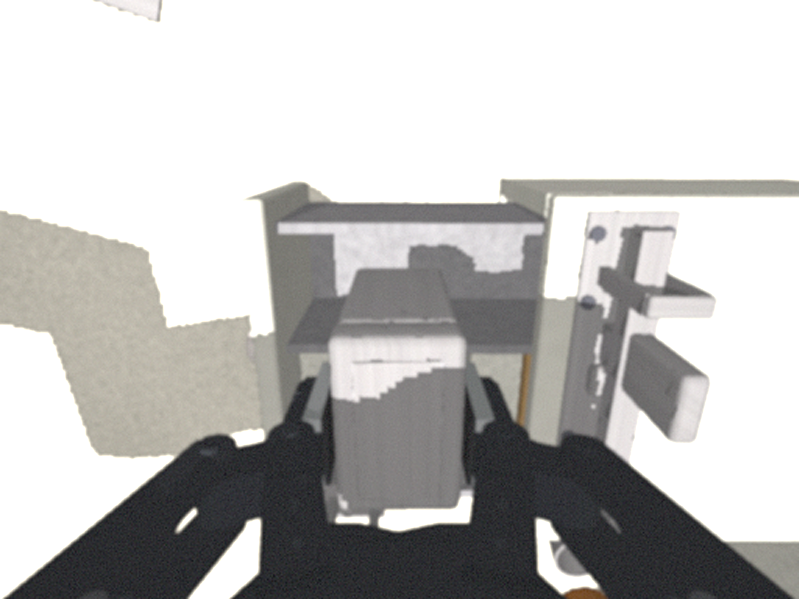

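```bash
python3 - <<'E'
from h import *
a=np.load('s9.npy');C=cam('wrist',dict(position=a[:3],tool_rot=a[3:]))
q=lambda x,y,z:ray(C,((x+.5)/1.56-.5,(y+.5)/1.56-.5),z)
v=np.array([-np.sin(.11),np.cos(.11),0]);u=np.array([v[1],-v[0],0])
t=np.array([.5326,.1153,0])
f=lambda n,P:print(n,np.round([(P-t)@u,(P-t)@v],4))
f('tin base +y edge L',q(354,268,.164));f('R',q(443,268,.164))
f('tin top +y edge',q(400,335,.244));f('tin top -y edge',q(400,505,.244))
f('wall in L',q(280,233,.106));f('R',q(543,233,.106))
f('div L',q(290,346,.106));f('div R',q(532,346,.106))
f('panel in',q(268,330,.11))
E
```

```text
tin base +y edge L [-0.0216  0.0306]
R [0.0185 0.0305]
tin top +y edge [-0.0011  0.0331]
tin top -y edge [-0.0011 -0.0261]
wall in L [-0.0692  0.0355]
R [0.0808 0.0353]
div L [-0.0691 -0.0354]
div R [ 0.0813 -0.0355]
panel in [-0.0805 -0.0229]
```

Emit:
jog_arm([
  [1,0,0,0.06,0,0,0],
  [1,0,0,0.08,0,0,0],
  [1,0,0,0.08,0,0,0],
  [1,0,0,0.08,0,0,0],
  [1,0,0,0.08,0,0,0],
  [1,0,0,0.06,0,0,0],
  [1,0,0,0.015,0,0,0],
  [1,0,0,0,0,0,0],
])

```text
clock: 20.23
position: [0.5335, 0.1156, 0.0646]
tool_rot: [0.667, 0.745, 0.001, 0.001]
wrist_force: [-0.2, 0.0, -2.1]
grip_width: 0.0395
```

```bash
python3 - <<'E'
from h import *
s=arm.sense();print(s['position'],s['wrist_force'],s['moment'],s['grip_width'])
E
```

```text
[0.53349241 0.11561314 0.06459445] [-0.16670175  0.03635558 -2.0722135 ] [-0.02170859  0.00685805  0.03636482] 0.03945252760609295
```

Emit:
jog_arm([
  [1,0,0,0.012,0,0,0],
  [1,0,0,0.012,0,0,0],
  [1,0,0,0.006,0,0,0],
  [1,0,0,0.005,0,0,0],
  [1,0,0,0,0,0,0],
])

```text
clock: 20.85
position: [0.5329, 0.1154, 0.054]
tool_rot: [0.667, 0.745, 0.0, 0.0]
wrist_force: [-1.6, -0.9, 3.6]
grip_width: 0.0396
```

Emit:
jog_arm([
  [0,0,0,0,0,0,0],
  [-0.2,0,0,0,0,0,0],
  [-0.4,0,0,0,0,0,0],
  [-0.4,0,0,0,0,0,0],
  [-0.4,0,0,0,0,0,0],
  [-0.4,0,0,-0.06,0,0,0],
  [-0.4,0,0,-0.12,0,0,0],
  [-0.4,0,0,-0.15,0,0,0],
  [-0.4,0,0,-0.15,0,0,0],
  [-0.4,0,0,-0.15,0,0,0],
])

```text
clock: 22.1
position: [0.5324, 0.1154, 0.2438]
tool_rot: [0.667, 0.745, 0.0, 0.0]
wrist_force: [1.1, -0.0, -0.4]
grip_width: 0.0598
```

Emit:
jog_arm([
  [-0.4,0,-0.1,0,0,0,0],
  [-0.4,0,-0.15,0,0,0,0],
  [-0.4,0,0,0,0,0,0],
])

```text
clock: 22.48
position: [0.4554, 0.1069, 0.2425]
tool_rot: [0.667, 0.745, -0.0, -0.0]
wrist_force: [0.9, 0.5, -0.1]
grip_width: 0.0599
```

```bash
python3 - <<'E'
from h import *
cv2.imwrite('pics/w10.png',get_image('wrist'));s=arm.sense();print(s['position'],s['wrist_force'],s['grip_width'])
np.save('s10.npy',np.r_[s['position'],s['tool_rot']])
cv2.imwrite('pics/w10b.png',cv2.resize(cv2.imread('pics/w10.png'),None,fx=1.56,fy=1.56,interpolation=cv2.INTER_CUBIC))
E
```

```text
[0.45737128 0.10719771 0.24268486] [0.57772863 0.06987506 0.90459849] 0.05996785869944344
```

View pics/w10b.png

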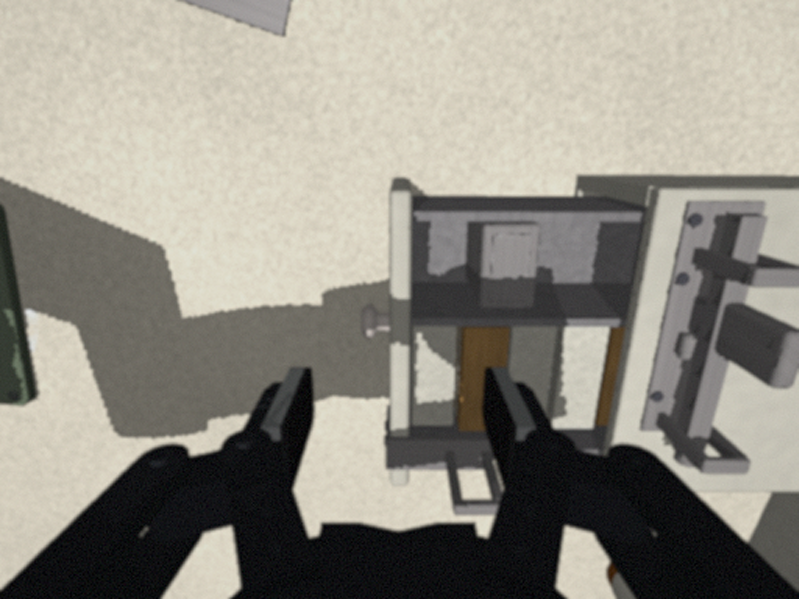

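```bash
python3 - <<'E'
from h import *
rel(arm.sense(),[.395,.04,.2427],np.radians(6.3))
E
```

```text
shift shares [-0.1998 -0.2312 -0.0003] turn shares [0.0006 0.     0.    ]
```

Emit:
jog_arm([
  [0,-0.1,-0.11,0,0,0,0],
  [1,-0.1,-0.121,0,0,0,0],
  [1,0,0,0,0,0,-0.07],
  [1,0,0,0,0,0,-0.08],
  [1,0,0,0,0,0,-0.08],
  [1,0,0,0,0,0,-0.08],
  [1,0,0,0,0,0,-0.08],
  [1,0,0,0,0,0,-0.08],
  [1,0,0,0,0,0,-0.08],
  [1,0,0,0,0,0,-0.08],
])

```text
clock: 23.78
position: [0.3972, 0.04, 0.2423]
tool_rot: [0.098, 0.995, 0.0, 0.0]
wrist_force: [-0.8, -0.0, -0.5]
grip_width: -0.0001
```

Emit:
jog_arm([
  [1,0,0,0,0,0,-0.08],
  [1,0,0,0,0,0,-0.075],
  [1,0,0,0,0,0,0],
  [1,0,0,0,0,0,0],
])

```text
clock: 24.28
position: [0.3964, 0.04, 0.2422]
tool_rot: [-0.053, 0.999, -0.0, 0.0]
wrist_force: [0.2, -0.2, 0.5]
grip_width: 0.0002
```

```bash
python3 - <<'E'
from h import *
s=arm.sense();print(s['position'],s['joint_positions'],s['wrist_force'])
rel(s,[.410,.04,.095],np.radians(96.3))
E
```

```text
[0.39635305 0.04002721 0.24223105] [ 7.18653520e-02  1.85092585e-02  1.87686096e+00 -1.12985251e-04
  1.24604138e+00 -1.60574710e+00] [ 0.16287195 -0.15601111  0.4801526 ]
shift shares [-0.0451 -0.0049  0.4908] turn shares [-0.0001  0.0001 -0.0016]
```

Emit:
jog_arm([
  [1,-0.045,-0.005,0.05,0,0,-0.0016],
  [1,0,0,0.1,0,0,0],
  [1,0,0,0.12,0,0,0],
  [1,0,0,0.12,0,0,0],
  [1,0,0,0.1,0,0,0],
  [1,0,0,0,0,0,0],
])

```text
clock: 25.02
position: [0.4078, 0.0398, 0.0929]
tool_rot: [-0.056, 0.998, -0.0, -0.003]
wrist_force: [0.7, -0.0, 0.8]
grip_width: -0.0002
```

```bash
python3 - <<'E'
from h import *
i=get_image('scene');s=arm.sense();print(s['position'],s['wrist_force'])
cv2.imwrite('pics/sc11.png',cv2.resize(i[30:240,200:400],None,fx=2.8,fy=2.8,interpolation=cv2.INTER_CUBIC))
E
```

```text
[0.40922951 0.03993948 0.09437647] [ 0.20394095  0.40460966 -0.39657307]
```

View pics/sc11.png

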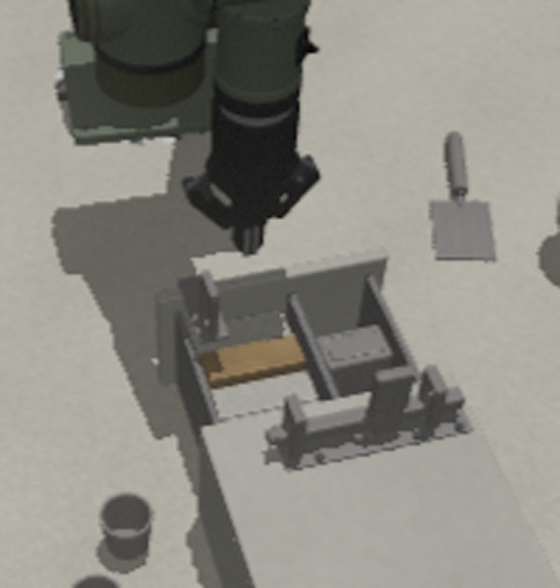

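```bash
python3 - <<'E'
from h import *
s=arm.sense();C=cam('scene')
for z in(.06,.075,.09,.11,.125): print(z,(proj(C,s['position']*[1,1,0]+[.011,.0,z])-[200,30])*2.8)
E
```

```text
0.06 [246.98081516 292.04971143]
0.075 [247.63304402 281.35506167]
0.09 [248.2983795  270.44550147]
0.11 [249.20657367 255.55376752]
0.125 [249.90407167 244.11683592]
```

Emit:
jog_arm([
  [1,-0.04,0,0.028,0,0,0],
  [1,-0.04,0,0,0,0,0],
  [1,-0.025,0,0,0,0,0],
  [1,-0.02,0,0,0,0,0],
  [1,-0.03,0,0,0,0,0],
  [1,-0.03,0,0,0,0,0],
  [1,-0.03,0,0,0,0,0],
  [1,-0.03,0,0,0,0,0],
  [1,-0.03,0,0,0,0,0],
])

```text
clock: 26.2
position: [0.4919, 0.0492, 0.0868]
tool_rot: [-0.056, 0.998, -0.0, -0.0]
wrist_force: [-1.2, -1.2, 0.4]
grip_width: 0.0001
```

Emit:
jog_arm([
  [1,-0.03,0,0,0,0,0],
  [1,-0.03,0,0,0,0,0],
  [1,-0.03,0,0,0,0,0],
  [1,-0.03,0,0,0,0,0],
  [1,-0.03,0,0,0,0,0],
  [1,-0.03,0,0,0,0,0],
  [1,-0.03,0,0,0,0,0],
  [1,-0.03,0,0,0,0,0],
])

```text
clock: 27.2
position: [0.5634, 0.0573, 0.0868]
tool_rot: [-0.056, 0.998, -0.0, -0.0]
wrist_force: [-2.0, -1.7, -0.5]
grip_width: -0.0
```

```bash
python3 - <<'E'
from h import *
i=get_image('scene');s=arm.sense();print(s['position'],s['wrist_force'])
cv2.imwrite('pics/sc12.png',cv2.resize(i[30:240,200:400],None,fx=2.8,fy=2.8,interpolation=cv2.INTER_CUBIC))
E
```

```text
[0.56515896 0.05763812 0.08696276] [ 0.85043495 -0.25005432  0.56306335]
```

View pics/sc12.png

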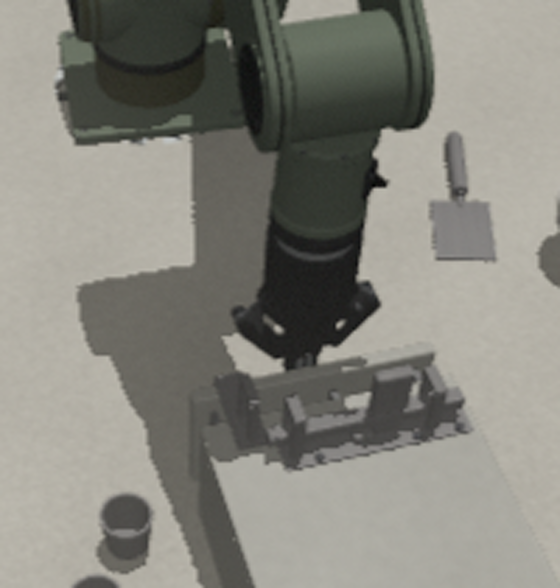

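Emit:
jog_arm([
  [1,-0.02,0,0,0,0,0],
  [1,-0.02,0,0,0,0,0],
  [1,-0.02,0,0,0,0,0],
])

```text
clock: 27.62
position: [0.5779, 0.0592, 0.0869]
tool_rot: [-0.056, 0.998, -0.0, -0.004]
wrist_force: [-9.7, -1.8, 6.8]
grip_width: 0.0001
```

Emit:
jog_arm([
  [1,-0.015,0,0,0,0,0],
  [1,-0.015,0,0,0,0,0],
])

```text
clock: 27.88
position: [0.5893, 0.0604, 0.087]
tool_rot: [-0.056, 0.998, -0.0, -0.001]
wrist_force: [-9.0, -1.9, 6.8]
grip_width: 0.0001
```

Emit:
jog_arm([
  [1,-0.01,0,0,0,0,0],
  [1,-0.01,0,0,0,0,0],
])

```text
clock: 28.12
position: [0.5889, 0.0603, 0.087]
tool_rot: [-0.056, 0.998, -0.0, -0.008]
wrist_force: [-23.2, -3.1, 18.0]
grip_width: -0.0001
```

Emit:
jog_arm([
  [1,0.03,0,0,0,0,0],
  [1,0.1,0,0,0,0,0],
  [1,0.15,0,0,0,0,0],
  [1,0,0,-0.1,0,0,0],
  [1,0,0,-0.15,0,0,0],
  [1,0,0,-0.15,0,0,0],
  [0,0,0,-0.1,0,0,0],
  [-0.2,0,0,0,0,0,0.08],
  [-0.2,0,0,0,0,0,0.08],
])

```text
clock: 29.25
position: [0.5134, 0.0518, 0.2377]
tool_rot: [0.106, 0.994, 0.0, 0.002]
wrist_force: [0.9, 0.9, 0.2]
grip_width: 0.0512
```

Emit:
jog_arm([
  [-0.2,0,0,0,0,0,0.08],
  [-0.2,0,0,0,0,0,0.08],
  [-0.2,0,0,0,0,0,0.08],
  [-0.2,0,0,0,0,0,0.08],
  [-0.2,0,0,0,0,0,0.08],
  [-0.2,0,0,0,0,0,0.08],
  [-0.2,0,0,0,0,0,0.08],
  [-0.2,0,0,0,0,0,0.065],
  [-0.2,0,0,0,0,0,0],
])

```text
clock: 30.38
position: [0.5129, 0.0517, 0.237]
tool_rot: [0.665, 0.746, 0.001, 0.001]
wrist_force: [-0.7, -0.3, 0.6]
grip_width: 0.0511
```

```bash
python3 - <<'E'
from h import *
cv2.imwrite('pics/w13.png',get_image('wrist'));s=arm.sense();print(s['position'],s['joint_positions'][5],s['wrist_force'],s['grip_width'])
np.save('s13.npy',np.r_[s['position'],s['tool_rot']])
cv2.imwrite('pics/w13b.png',cv2.resize(cv2.imread('pics/w13.png'),None,fx=1.56,fy=1.56,interpolation=cv2.INTER_CUBIC))
i=get_image('scene');cv2.imwrite('pics/sc13.png',cv2.resize(i[30:240,200:400],None,fx=2.8,fy=2.8,interpolation=cv2.INTER_CUBIC))
E
```

```text
[0.51277916 0.05168185 0.23697429] -0.03710819196563796 [-0.59205357  0.31019979  0.64836755] 0.05116745432683377
```

View pics/w13b.png

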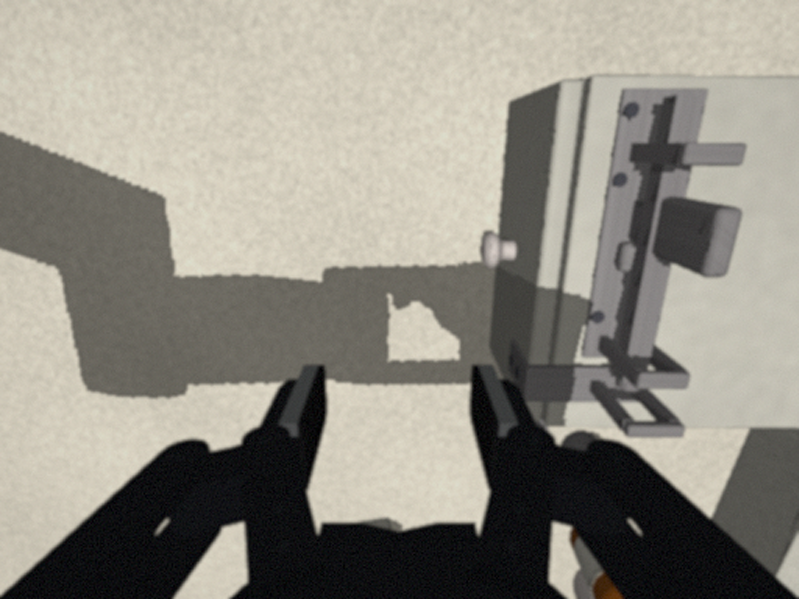

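View pics/sc13.png

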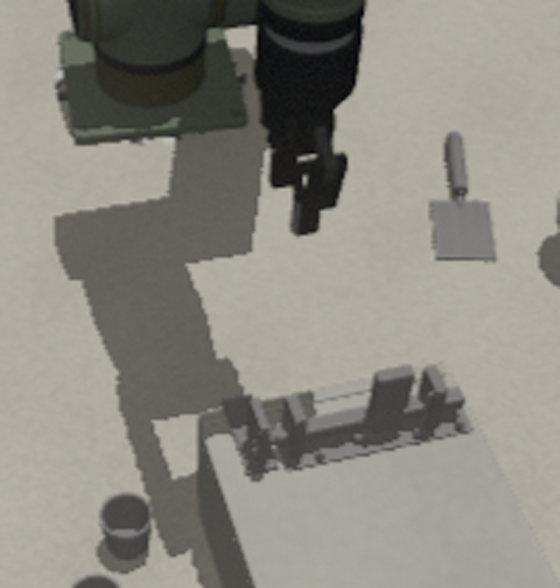

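```bash
python3 - <<'E'
from h import *
a=cv2.imread('pics/w13.png')
cv2.imwrite('pics/w13z.png',cv2.resize(a[40:290,310:490],None,fx=3.2,fy=3.2,interpolation=cv2.INTER_CUBIC)[:, :])
E
```

```text
(no output)
```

View pics/w13z.png

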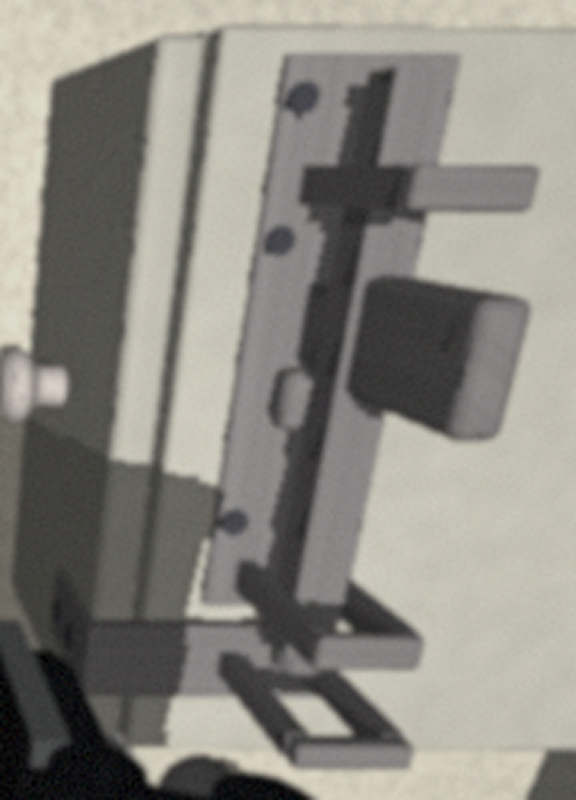

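```bash
python3 - <<'E'
from h import *
a=np.load('s13.npy');C=cam('wrist',dict(position=a[:3],tool_rot=a[3:]))
q=lambda x,y,z:ray(C,(310+(x+.5)/3.2-.5,40+(y+.5)/3.2-.5),z)
Q=np.array([q(*p,.202) for p in [(475,296),(529,301),(500,440),(450,438)]]);print(Q,Q.mean(0))
d=Q[0]-Q[3];print(np.degrees(np.arctan2(d[1],d[0]))-90,np.linalg.norm(d))
A,B=q(160,42,.128),q(105,600,.128);C1,D1=q(205,40,.128),q(140,620,.128);U=q(212,40,.13)
print('face',A,B,'inner',C1,D1,'unit',U)
E=cam('top')
rel(arm.sense(),[.649,.108,.29],np.radians(6.3))
E
```

```text
[[0.63892107 0.12449099 0.202     ]
 [0.65049341 0.12478165 0.202     ]
 [0.6550398  0.0948347  0.202     ]
 [0.64397257 0.09402171 0.202     ]] [0.64710671 0.10953226 0.202     ]
9.413437815049392 0.03088518431413287
face [0.58610226 0.17594193 0.128     ] [0.60633007 0.01313049 0.128     ] inner [0.59786851 0.17778375 0.128     ] [0.61918598 0.00735483 0.128     ] unit [0.59897472 0.17766439 0.13      ]
shift shares [ 0.1344  0.4732 -0.1764] turn shares [0.0005 0.     0.0025]
```

Emit:
jog_arm([
  [-0.2,0.04,0.1,-0.02,0,0,0.0025],
  [-0.2,0.05,0.14,-0.02,0,0,0],
  [-0.2,0.048,0.14,-0.01,0,0,0],
  [-0.2,0,0.09,0,0,0,0],
  [-0.2,0,0,0,0,0,0],
])

```text
clock: 31.1
position: [0.6491, 0.1084, 0.2507]
tool_rot: [0.667, 0.745, -0.0, -0.0]
wrist_force: [0.0, -0.8, -1.0]
grip_width: 0.0513
```

```bash
python3 - <<'E'
from h import *
cv2.imwrite('pics/w14.png',get_image('wrist'));s=arm.sense();print(s['position'],s['wrist_force'],s['grip_width'])
np.save('s14.npy',np.r_[s['position'],s['tool_rot']])
cv2.imwrite('pics/w14b.png',cv2.resize(cv2.imread('pics/w14.png'),None,fx=1.56,fy=1.56,interpolation=cv2.INTER_CUBIC))
E
```

```text
[0.64788431 0.1080916  0.25097555] [ 0.11704856  0.06104405 -0.68200315] 0.05144665152878559
```

View pics/w14b.png

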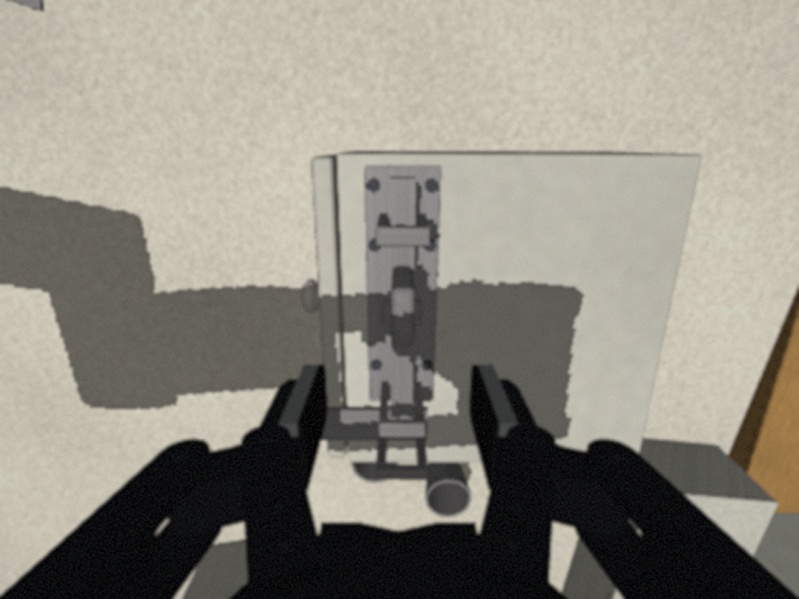

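```bash
python3 - <<'E'
from h import *
a=cv2.imread('pics/w14.png');a=cv2.convertScaleAbs(a,alpha=1.5,beta=10)
cv2.imwrite('pics/w14z.png',cv2.resize(a[95:305,200:310],None,fx=3.6,fy=3.6,interpolation=cv2.INTER_CUBIC)[:, :][:600*2])
E
```

```text
(no output)
```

View pics/w14z.png

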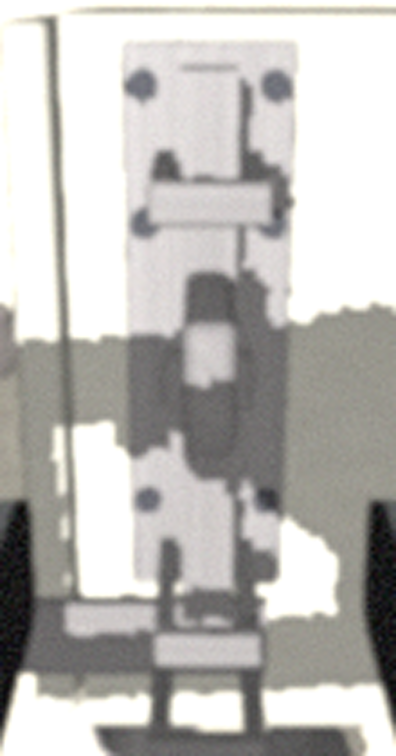

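```bash
python3 - <<'E'
from h import *
a=np.load('s14.npy');C=cam('wrist',dict(position=a[:3],tool_rot=a[3:]))
q=lambda x,y,z:ray(C,(200+(x+.5)/3.6-.5,95+(y+.5)/3.6-.5),z)
Q=np.array([q(*p,.202) for p in[(184,322),(236,322),(190,474),(236,474)]]);print(Q,Q.mean(0))
rel(arm.sense(),[Q.mean(0)[0],Q.mean(0)[1],.158],np.radians(6.3))
E
```

```text
[[0.64070481 0.12440233 0.202     ]
 [0.65162077 0.12559888 0.202     ]
 [0.64570324 0.08926847 0.202     ]
 [0.65586384 0.09038657 0.202     ]] [0.64847317 0.10741406 0.202     ]
shift shares [-0.0024  0.0021  0.3099] turn shares [-0.0007  0.0001 -0.0005]
```

Emit:
jog_arm([
  [-0.2,-0.001,0.002,0.06,0,0,0],
  [-0.2,0,0,0.08,0,0,0],
  [-0.2,0,0,0.08,0,0,0],
  [-0.2,0,0,0.06,0,0,0],
  [-0.2,0,0,0.03,0,0,0],
  [-0.2,0,0,0,0,0,0],
])

```text
clock: 31.9
position: [0.6477, 0.1077, 0.1589]
tool_rot: [0.668, 0.744, -0.0, -0.0]
wrist_force: [-0.5, 0.2, -0.2]
grip_width: 0.051
```

Emit:
jog_arm([
  [0.4,0,0,0,0,0,0],
  [0.6,0,0,0,0,0,0],
  [1,0,0,0,0,0,0],
  [1,0,0,0,0,0,0],
  [1,0,0,0,0,0,0],
], newtons=40)

```text
clock: 32.52
position: [0.6516, 0.1082, 0.1601]
tool_rot: [0.668, 0.744, 0.003, 0.003]
wrist_force: [7.6, 0.2, -0.1]
grip_width: 0.0115
```

Emit:
jog_arm([
  [1,0,0.01,0,0,0,0],
  [1,0,0,-0.02,0,0,0],
  [1,0,0,-0.027,0,0,0],
  [1,0,0,0,0,0,0],
])

```text
clock: 33.02
position: [0.6515, 0.1082, 0.1736]
tool_rot: [0.668, 0.744, 0.0, 0.0]
wrist_force: [1.4, -1.1, -1.8]
grip_width: 0.0113
```

```bash
python3 - <<'E'
from h import *
s=arm.sense();print(s['position'],s['wrist_force'],s['grip_width'])
i=get_image('scene');cv2.imwrite('pics/sc15.png',cv2.resize(i[80:240,230:400],None,fx=3.5,fy=3.5,interpolation=cv2.INTER_CUBIC))
E
```

```text
[0.65149089 0.10819578 0.17359674] [ 1.36748208 -1.0937109  -1.77646452] 0.011280818155443382
```

View pics/sc15.png

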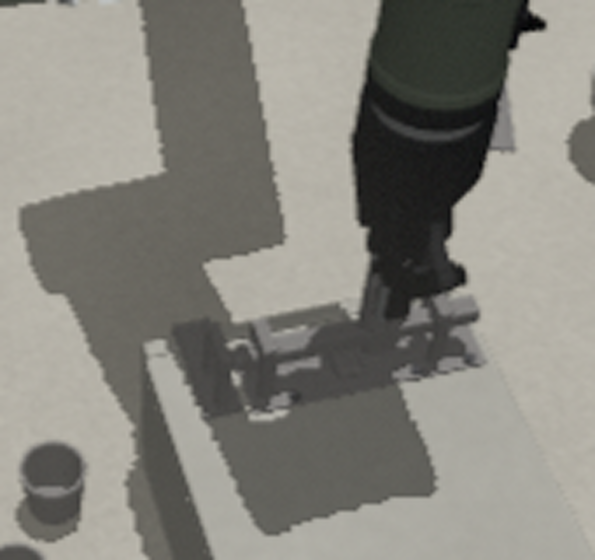

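Emit:
jog_arm([
  [1,-0.02,0,0,0,0,0],
  [1,-0.03,0,0,0,0,0],
  [1,-0.03,0,0,0,0,0],
  [1,-0.03,0,0,0,0,0],
  [1,-0.03,0,0,0,0,0],
  [1,0,0,0,0,0,0],
])

```text
clock: 33.83
position: [0.6561, 0.0653, 0.1729]
tool_rot: [0.668, 0.744, -0.0, 0.0]
wrist_force: [0.8, -0.6, -1.9]
grip_width: 0.0114
```

Emit:
jog_arm([
  [1,-0.008,0,0,0,0,0],
  [1,0,0,0,0,0,0],
])

```text
clock: 34.08
position: [0.6561, 0.065, 0.173]
tool_rot: [0.668, 0.744, 0.0, -0.001]
wrist_force: [1.7, 4.3, -1.8]
grip_width: 0.0114
```

Emit:
jog_arm([
  [1,0,0,0.015,0,0,0],
  [1,0,0,0.015,0,0,0],
  [1,0,0,0.017,0,0,0],
  [1,0,0,0,0,0,0],
])

```text
clock: 34.58
position: [0.6562, 0.0649, 0.16]
tool_rot: [0.668, 0.744, 0.001, -0.0]
wrist_force: [-0.2, 4.7, 3.8]
grip_width: 0.0112
```

Emit:
jog_arm([
  [0.5,0,0,0,0,0,0],
  [0,0,0,0,0,0,0],
  [-0.2,0,0,0,0,0,0],
  [-0.2,0,0,0,0,0,0],
  [-0.2,0,0,-0.05,0,0,0],
  [-0.2,0,0,-0.12,0,0,0],
  [-0.2,0,0,-0.15,0,0,0],
  [-0.2,0,-0.1,-0.1,0,0,0],
  [-0.2,0,-0.2,0,0,0,0],
  [-0.2,0,-0.2,0,0,0,0],
])

```text
clock: 35.83
position: [0.5059, 0.0477, 0.2863]
tool_rot: [0.668, 0.744, 0.001, 0.001]
wrist_force: [0.5, 0.3, 0.8]
grip_width: 0.0511
```

Emit:
jog_arm([
  [-0.2,0,-0.1,0,0,0,0],
  [-0.2,0,0,0,0,0,0],
  [-0.2,0,0,0,0,0,0],
])

```text
clock: 36.2
position: [0.4784, 0.0447, 0.2858]
tool_rot: [0.668, 0.744, 0.001, 0.001]
wrist_force: [-0.2, 0.1, 0.5]
grip_width: 0.0512
```

```bash
python3 - <<'E'
from h import *
a=get_image('wrist');s=arm.sense();print(s['position'],s['wrist_force'],s['grip_width'])
np.save('s16.npy',np.r_[s['position'],s['tool_rot']])
cv2.imwrite('pics/w16.png',a);cv2.imwrite('pics/w16b.png',cv2.resize(a,None,fx=1.56,fy=1.56,interpolation=cv2.INTER_CUBIC))
i=get_image('scene');cv2.imwrite('pics/sc16f.png',i);cv2.imwrite('pics/sc16.png',cv2.resize(i[100:240,230:400],None,fx=4,fy=4,interpolation=cv2.INTER_CUBIC))
E
```

```text
[0.47855199 0.04472612 0.28532907] [-0.20355345 -0.08351858 -0.06835458] 0.05139578320511354
```

View pics/w16b.png

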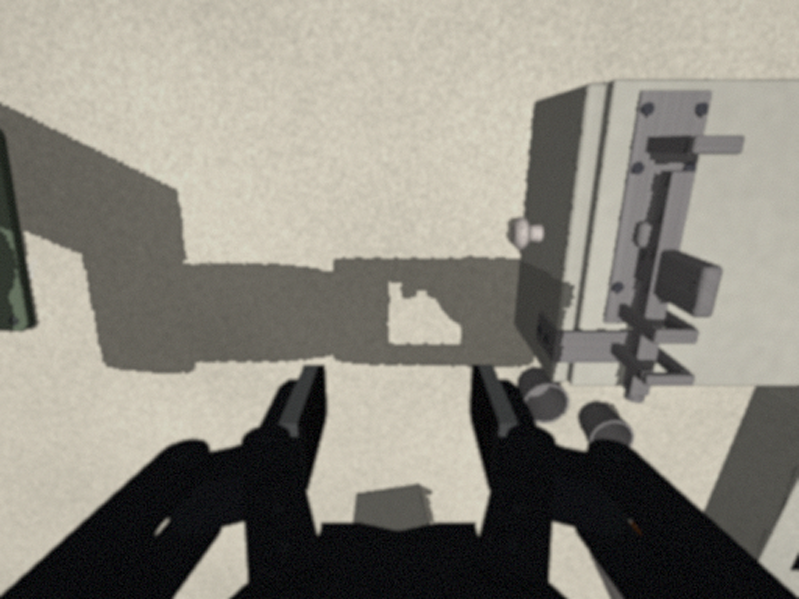

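View pics/sc16.png

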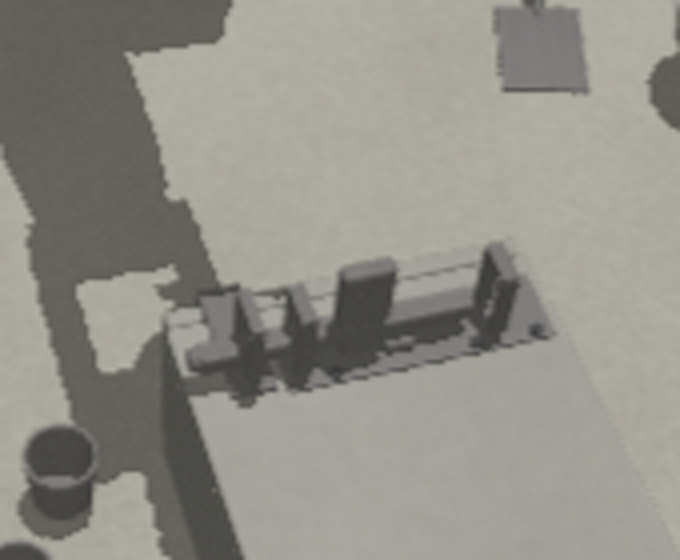

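View pics/sc16f.png

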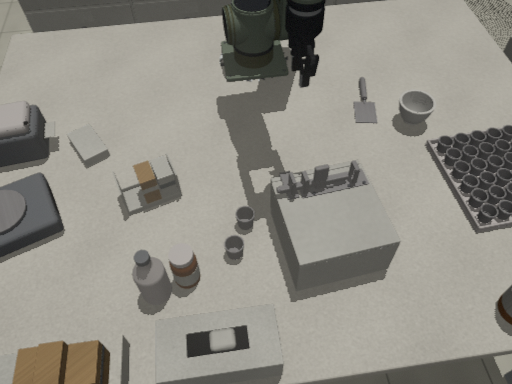

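```bash
python3 - <<'E'
from h import *
C=cam('scene')
c=np.array([.6485,.1074])+.0438*np.array([np.sin(.11),-np.cos(.11)]);print(c)
for z in(.202,.211): print(z,(proj(C,[c[0],c[1],z])-[230,100])*4)
E
```

```text
[0.65330829 0.06386472]
0.202 [364.73461743 261.2100599 ]
0.211 [366.42384238 250.63715139]
```

```bash
python3 -c "
from workcell import arm
print(arm.hand_in())"
```

```text
the job is handed in; nothing more can be done
None
```

I finished the job and handed it in at about 36 s. The tin stands in the drawer's left lane, the drawer is shut past its catch, and the bolt is shot through the eye and down. The hand-in gave no verdict.

**Last checks, all consistent:**
- **Tin:** at release it was centred in the lane to within 1–2 mm by the wrist picture, and seen standing there before I pushed the drawer shut. It is hidden now that the drawer is shut.
- **Drawer:** resistance peaked near 10 N and then gave way. At the end stop it took 23 N without moving, and the pictures show the panel against the unit.
- **Bolt:** it travelled about 43.5 of its 44 mm until it met a stop. The gripper came back down to its starting height of 0.160 m, and the handle top is not raised in the last picture. I read both from the arm's position and the pictures, not from the joints directly.
- **Surroundings:** in the last picture both cartons still stand in the rack, the cups and the jar look unmoved, and the gripper touches nothing.

**What went wrong or disagreed:**
- **First grasp failed:** the fingers shut on top of the tin and pressed on it with about 57 N, tilting it. It came back upright in the rack when I lifted off, and I then gripped it properly.
- **Fingertip position:** the fingertips sit about 15–18 mm behind the reported TCP when shut and about 28 mm behind it when open. The description has them 19 mm ahead. I worked with the measured values from then on.

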